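Clamp a medicine bottle in a cam vice

ROBOT

A 6-joint arm with a two-finger parallel gripper is mounted at the origin on the work surface. World frame = base frame: x ahead of the robot, y to its left, z up, the work surface at z = 0. Lengths are in m, angles in rad, forces in N, time in s.
With the tool pointing down it reaches from about 0.375 to 0.9 m from the base axis. Payload 3.1 kg.
Tool frame: the origin (TCP) lies at the very end of the fingers, on their centre line; the grasp point (between the pads) lies 19 mm behind it; z points along the fingers, y is the direction in which the jaws open and shut (so a half turn about z gives the same grasp; the last joint's range is limited). The gripper opens to 87 mm and grips with 3 to 60 N. Pads are 19 mm wide; open, the fingers measure 117 mm over their backs; the gripper's body (75 mm by 190 mm) begins 51 mm behind the grasp point.
Start: joints at [0.923, 0.527, 1.433, -0, 1.181, -0.178], TCP at [0.282, 0.558, 0.223] pointing down, gripper open.
Joint ranges: [-3.08, 3.08], [-0.75, 2.2], [0.22, 2.44], [-1.43, 4.57], [0, 2.65], [-2.85, 2.85]. Speed limits (rad/s): [2.79, 2.79, 3.14, 3.14, 3.14, 3.14].

INTERFACE

Orientations are given as a unit quaternion [x, y, z, w].
In Python, from rig import robot gives the robot as it stands. The module is installed in compiled form; this text tells all that it offers.
- The arm moves only by the tool send_rows, never from a script. Its argument "deltas" is a list of rows, each an object of numbers: "tx", "ty", "tz": the shift along the tool's x, y, z in cm; "rx", "ry", "rz": the turn, a rotation vector about the tool's x, y, z in rad. A call has 1 to 5 rows; each row is the pose to reach, as a shift and turn from the pose commanded when the call began, along the tool's axes at that moment; what a row does not reach only later rows make up. A row lasts 1/12 s, in which the tool goes at most 41.7 mm and 7.16 degrees, less where a joint would pass 70% of its speed; a pose out of reach is approached as far as the arm can. A call with a gripper value outside its range is refused whole. "claw" is the finger opening in cm, from 0 to 8.7, set as the call begins (left out, the last holds). The fingers move at their own pace and stop on an object; "squeeze" is the grip in N (left out, the last holds). Time passes only in rows, so rows that repeat a pose let the fingers close. It gives the time, the measured TCP pose, the force and the opening at its end, in the units of the state.
- robot.get_obs(): the state, without advancing time (a new reading comes with each control period).
- robot.camera(name): name is "scene" or "side" or "wrist"; returns a dict with "color" (420x560x3 uint8, red, green, blue), "z_map" (420x560 float32, m along the optical axis (not along the pixel's ray), 0 where there is no reading), "intrinsics" (3x3 intrinsics, pixels), "R" (3x3) and "t" (3): a world point X has camera coordinates R X + t; the wrist camera has in their place "tool_from_camera" (4x4, takes a point from camera to tool coordinates, whose origin is the TCP and whose axes are the flange's). Camera axes: x right, y down, z forward; pixel columns grow to the right and rows downward; lengths in m; the calibration is good to about 2 mm. A picture is of the moment at which its call begins: read the wrist's pose just before it.
- robot.hand_in(): hands the job in, once; it reports no verdict.
Trained networks look in the newest picture that a camera, given by its name, has taken for a name from the list of things; names that differ only in an ending like _2 or _b are one class to them, and where a whole thing is asked for, a point or a joint stands for the part that bears it (a point fixed in the world has none). Each returns a list of dicts, best first, with "p" (0 to 1); they miss things now and then, are a little off and sometimes report something else, mostly with a low value. They report only what shows in the picture. A call takes as long as a camera call. They do not tell look-alikes from the thing itself.
- robot.outline_of(label, camera): "pixels" (420x560 bool, what is visible of it) and "xy" ([column, row] in pixels, amid what is visible of it).
- robot.tip_of(label, camera): "xy" ([column, row] in pixels: a listed point, or the origin of a listed thing).
The state is a dict: "time": time; "q": joint angles; "joint_velocities": joint speeds; "joint_torque": joint torques, N m; "position": TCP position; "tool_rot": TCP orientation; "ft_force": force on the tool from outside, world axes, zero at the start; "moment": the same for the moment, N m; "grip_width": finger opening in m.
Only numpy, scipy, OpenCV 4.12 (cv2) and the standard library are available. Lean on these libraries where they do the work, as an engineer would, in place of code of your own. Each camera call takes 0.05 s, during which the arm holds its last target.

TASK

Get the middle-sized brown bottle ready for opening: stand it upright in the bottle clamp against the V-block, then turn the clamp's black knob clockwise (seen from above) until the high point of the cam bears squarely on the roller of the sprung jaw, neither short of it nor past it, so that the rubber pad holds the bottle, and leave it so. Leave the other two bottles and everything else on the desk where they are.

Things in the scene. Friction and masses are not known exactly. Their poses are not given: they have to be found in the camera images.
- clamp: Bottle clamp (cam vice) fixed to the desk: grey base plate 230 x 90 x 12 mm; origin at the centre of its underside, z up, x along the plate from the cam end to the V-block end. Along x: cam and black knob (axis at x = -65 mm), sprung aluminium jaw (42 mm wide, top at z = 38 mm) with a rubber pad, space for the bottle, 90 degree V-block (60 mm wide, top at z = 40 mm).
- seat (a point): Where the axis of a 48 mm bottle pushed right into the V meets the top of the base plate: x = 45, y = 0, z = 12 mm in the clamp's frame. With the jaw back, as at the start, the pad face is 34.5 mm short of it, so the bottle goes in from above with its axis at the seat or up to 8 mm short of it (towards the cam); the jaw then pushes it home.
- shaft (a point): Cam shaft axis at cam height (25 mm). The cam is a flat pear-shaped steel disc under the knob: base circle 18 mm, round nose (the high point) 32 mm from the axis, z = 18 to 32 mm. At the start the nose points away from the roller; it must turn 1.5 to 2.4 rad clockwise seen from above (differs each time) to point along the clamp's +x at the roller. It can overturn by 1.2 rad and be turned back.
- bottle: The bottle to clamp, the middle-sized of the three: brown glass, label, white ribbed cap; body 48 mm in diameter up to z = 74 mm, then a shoulder, cap 34 mm in diameter from z = 80 to 100 mm; 110 to 225 g. Origin at the centre of its underside, z up. Stands upright on the desk at the start.
- knob (a point): On the axis of the round black knob, 62 mm above the desk, where to grip: 48 mm in diameter, from 46 to 74 mm, ribbed evenly, so it shows no angle. It turns the cam. Friction of about 0.25 N m holds it wherever left. The jaw's springs add 0.1 to 0.25 N m in the last 0.7 rad as the nose climbs the roller, nothing at the high point, and help by up to 0.15 beyond it: the knob goes light.
- roller (a point): Axis of the jaw's steel roller (the follower, 12 mm in diameter), 25 mm above the desk. It slides along the clamp's x: 24.5 mm ahead of the shaft with the jaw right back, as at the start (x = -40.5 mm in the clamp's frame); 38 mm ahead with the cam's high point on it (x = -27 mm). A cam 0.15 rad short of or past the high point leaves it 1 mm back, 0.25 rad 3 mm, 0.4 rad 7 mm.
- pad: Rubber-faced steel pad 38 x 26 mm on springs in front of the jaw, facing the V-block. Origin at the centre of its rear face, 27 mm above the desk; the rubber face is 8 mm ahead along the clamp's x. At the cam's high point it is pushed about 3 mm into its springs by the bottle and presses on it with about 4 N.
- vial: Small brown bottle with white cap, 30 mm in diameter, 64 mm tall; leave alone. Origin at the centre of its underside.
- flask: Large brown bottle with white cap, 66 mm in diameter, 135 mm tall; leave alone. Origin at the centre of its underside.
- pen: Blue pen, 140 mm long, lying on the far side of the desk; leave alone. Origin under its middle.
- tape: Roll of paper tape lying flat, 60 mm in diameter, 25 mm high; leave alone. Origin at the centre of its underside.
- stapler: Grey and black stapler, 140 mm long; leave alone. Origin at the centre of its underside.
- mouse: Black computer mouse, 100 x 60 mm; leave alone. Origin at the centre of its underside.
Mind the look-alikes: they are no part of the job. There is more than one size of the clamp; the job needs the larger.

How it is judged:
By the outcome, as a careful person would: the job done as asked, in the order asked, and still so for the second after the job is handed in, with the robot touching nothing.
It also fails if it takes over 61 s, if anything falls off the work surface, if the arm or the gripper's body presses on something with over 40 N, if the wrist force passes 120 N, or if a joint passes its speed limit or range.

## Working session

There is one attempt and no reset: what is moved stays moved. The work goes in short steps, Python scripts to look and compute and a tool call to move; the robot and the scene stay as the last step left them, time stands still between calls to the robot, and variables do not carry over. Pictures are saved under pics/ and viewed, and the job is handed in when it is done.

Besides the shell and the picture viewer there is one more tool, called after "Call:" by a JSON object that holds its "op" and its "data", one argument or row to a line. send_rows: Moves the arm, as the interface text tells. Its arguments: {"type":"object","properties":{"deltas":{"type":"array","items":{"type":"object","properties":{"tx":{"type":"number"},"ty":{"type":"number"},"tz":{"type":"number"},"rx":{"type":"number"},"ry":{"type":"number"},"rz":{"type":"number"}}}},"claw":{"type":"number"},"squeeze":{"type":"number"}},"required":["deltas"]}

```bash
mkdir -p pics
cat > h.py <<'E'
import numpy as np, cv2
from rig import robot
def save(c,n): cv2.imwrite('pics/'+n+'.png',c['color'][:,:,::-1])
E
python3 - <<'E'
from h import *
o=robot.get_obs(); print(o)
for n in ['scene','side']:
    c=robot.camera(n); save(c,n+'0'); print(n,c['intrinsics'],c['R'],c['t'])
    for l in ['clamp','bottle','knob','roller','seat','shaft','vial','flask']:
        for r in robot.tip_of(l,n)[:4]:
            u,v=r['xy']; 
            ui,vi=int(round(u)),int(round(v)); z=c['z_map'][min(max(vi,0),419),min(max(ui,0),559)]
            print(l,np.round([u,v],1),round(r['p'],2),z)
E
```

```text
{'time': 0.0, 'q': array([ 9.23480101e-01,  5.28455207e-01,  1.43386641e+00, -1.12356585e-05,
        1.18134321e+00, -1.78522672e-01]), 'joint_velocities': array([ 0.00073596, -0.00043852,  0.00137635,  0.00025361, -0.00045379,
       -0.00117444]), 'joint_torque': array([-1.16114581e-03, -4.40035701e+01, -1.76591563e+01,  6.32981001e-02,
        5.83071692e-02, -1.47507076e-04]), 'position': array([0.28194292, 0.55701087, 0.22158975]), 'tool_rot': array([ 2.32254095e-01,  9.72654595e-01, -9.51095151e-04, -4.11009417e-04]), 'ft_force': array([0.67880518, 0.32252851, 0.28808813]), 'moment': array([-0.02930736, -0.07364396, -0.0545767 ]), 'grip_width': 0.0872610640737744}
scene [[454.06928162   0.         279.43595927]
 [  0.         454.06928162 207.71552791]
 [  0.           0.           1.        ]] [[ 0.10298652  0.99468163 -0.00149408]
 [ 0.7728403  -0.08096312 -0.62941468]
 [-0.62618819  0.06366655 -0.77706816]] [-0.06808967 -0.37923075  1.46564286]
clamp [271.7 229.3] 0.91 1.0653275
clamp [209.4 164.6] 0.78 1.2175523
bottle [134.1 208.2] 0.76 1.1222942
knob [288.2 233.9] 0.71 1
[... 468 characters left out ...]
    1.        ]] [[ 0.94326057 -0.33126043  0.02293506]
 [-0.1800393  -0.56825062 -0.80291786]
 [ 0.27900778  0.75323154 -0.5956483 ]] [-0.51415934  0.15362481  0.84979992]
clamp [199.9 304.7] 0.8 0.79403335
clamp [284.9 234.6] 0.68 0.9703784
bottle [302.6 377. ] 0.62 0.6724771
bottle [264.3 239.4] 0.41 0.9289939
knob [212.1 281.1] 0.71 0.8145747
knob [303.6 200. ] 0.55 0.9903131
roller [209.4 293.7] 0.89 0.81940264
roller [299.4 222.9] 0.61 0.98200816
roller [296.4 152.1] 0.25 1.2700343
seat [186.3 315.7] 0.95 0.7967856
seat [298.  221.9] 0.73 0.98399496
shaft [304.7 220. ] 0.65 1.0003904
shaft [216.3 293.4] 0.56 0.82830137
vial [363.4 342.4] 0.74 0.740137
flask [242.9 163.9] 0.58 1.2220476
```

View pics/scene0.png

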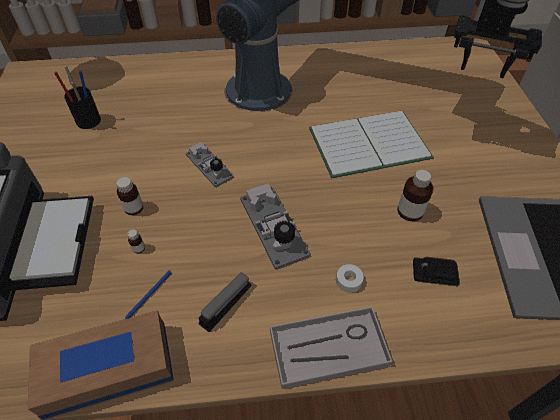

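View pics/side0.png

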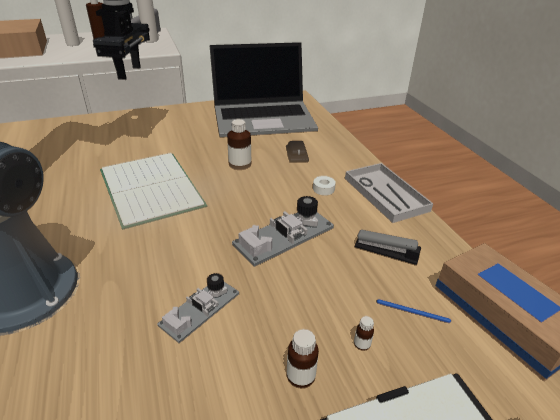

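```bash
cat >> h.py <<'E'
from scipy.optimize import least_squares
def cloud(c):
    K=c['intrinsics'];z=c['z_map'];v,u=np.mgrid[0:420,0:560]
    P=np.stack([(u-K[0,2])/K[0,0]*z,(v-K[1,2])/K[1,1]*z,z],-1)
    if 'R' in c: W=(P-c['t'])@c['R']
    W[z==0]=np.nan
    return W
def ray_at(c,uv,h):
    K=c['intrinsics'];d=np.array([(uv[0]-K[0,2])/K[0,0],(uv[1]-K[1,2])/K[1,1],1.])
    d=c['R'].T@d;o=-c['R'].T@c['t'];return o+d*(h-o[2])/d[2]
def circ(p,r):
    f=lambda x:np.hypot(p[:,0]-x[0],p[:,1]-x[1])-r
    return least_squares(f,p[:,:2].mean(0),loss='soft_l1',f_scale=.001)
E
python3 - <<'E'
from h import *
for n in ['scene','side']:
    c=robot.camera(n);W=cloud(c)
    h={'bottle':0,'knob':.062,'roller':.025,'seat':.012,'shaft':.025,'clamp':0,'vial':0,'flask':0}
    for l in h:
        robot_r=robot.tip_of(l,n)
        for r in robot_r[:3]: print(n,l,round(r['p'],2),np.round(ray_at(c,r['xy'],h[l]),4))
    for l in ['bottle','knob','clamp']:
        for r in robot.outline_of(l,n)[:3]:
            m=r['pixels'];p=W[m];p=p[np.isfinite(p[:,0])]
            print(n,l,'outline',round(r['p'],2),m.sum(),np.round(r['xy']),np.round(p.mean(0),4),'zmax',np.round(np.percentile(p[:,2],[1,50,99]),4))
E
```

```text
scene bottle 0.61 [ 0.4524 -0.3466  0.    ]
scene knob 0.58 [ 0.381 -0.127  0.062]
scene roller 0.64 [0.5843 0.0084 0.025 ]
scene roller 0.47 [ 0.3623 -0.1385  0.025 ]
scene seat 0.87 [ 0.3007 -0.1839  0.012 ]
scene seat 0.79 [ 0.496  -0.0205  0.012 ]
scene seat 0.18 [0.6006 0.0179 0.012 ]
scene shaft 0.73 [ 0.3704 -0.1384  0.025 ]
scene shaft 0.56 [0.6121 0.0074 0.025 ]
scene clamp 0.74 [ 0.5417 -0.0027  0.    ]
scene clamp 0.58 [ 0.3211 -0.1656  0.    ]
scene vial 0.72 [ 0.5731 -0.3318  0.    ]
scene flask 0.86 [0.5334 0.3481 0.    ]
scene flask 0.51 [ 0.5339 -0.0022  0.    ]
scene flask 0.4 [0.7237 0.3427 0.    ]
scene bottle outline 0.98 767 [127. 196.] [ 0.4643 -0.3484  0.0567] zmax [0.     0.0608 0.1035]
scene knob outline 0.94 499 [287. 235.] [0.6221 0.013  0.0601] zmax [0.0155 0.0715 0.0781]
scene knob outline 0.7 181 [217. 167.] [ 0.3683 -0.1367  0.0384] zmax [0.0079 0.0447 0.054 ]
scene clamp outline 0.76 1069 [212. 161.] [ 0.3347 -0.1596  0.0183] zmax [-0.0003  0.012   0.0524]
scene clamp outline 0.67 3057 [273. 225.] [ 0.5679 -0.0045  0.0274] zmax [0.0019 0.0161 0.0768]
s
[... 391 characters left out ...]
.1512  0.    ]
side clamp 0.68 [ 0.508  -0.0041  0.    ]
side vial 0.75 [ 0.5828 -0.3303  0.    ]
side flask 0.84 [0.5508 0.3519 0.    ]
side bottle outline 0.9 1543 [303. 362.] [ 0.4519 -0.362   0.0638] zmax [0.0012 0.0716 0.1016]
side knob outline 0.62 504 [305. 206.] [0.6115 0.0075 0.0569] zmax [0.0198 0.0644 0.0767]
side knob outline 0.32 128 [282. 227.] [ 0.5447 -0.0088  0.0315] zmax [0.0163 0.032  0.0412]
side clamp outline 0.94 3318 [281. 232.] [ 0.5432 -0.0181  0.026 ] zmax [-0.0007  0.0202  0.0752]
side clamp outline 0.8 2359 [196. 307.] [ 0.3218 -0.1693  0.0178] zmax [0.0012 0.0144 0.0509]
side clamp outline 0.36 436 [288. 224.] [ 0.5641 -0.0039  0.0335] zmax [0.014  0.0359 0.0413]
```

Fit geometry from the clouds.

Run:
```python
from h import *
for n in ['scene','side']:
    c=robot.camera(n);W=cloud(c).reshape(-1,3);W=W[np.isfinite(W[:,0])]
    def near(x,y,r,a,b): return W[(np.hypot(W[:,0]-x,W[:,1]-y)<r)&(W[:,2]>a)&(W[:,2]<b)]
    def rep(t,p,r):
        if len(p)<8: print(t,len(p));return
        s=circ(p,r);print(n,t,len(p),np.round(s.x,4),'rms',np.sqrt((s.fun**2).mean()).round(4))
    t=near(.455,-.353,.06,.098,.108);print(n,'captop mean',t.mean(0).round(4),len(t))
    rep('body',near(.455,-.353,.06,.01,.07),.024); rep('cap side',near(.455,-.353,.05,.083,.096),.017)
    t=near(.615,.012,.06,.070,.08);print(n,'knobtop mean',t.mean(0).round(4),(t.min(0)+t.max(0))[:2]/2,len(t))
    rep('knob side',near(.615,.012,.05,.049,.069),.024)
    p=W[(abs(W[:,2]-.012)<.004)&(np.hypot(W[:,0]-.555,W[:,1])<.15)]
    (cx,cy),(w,h),a=cv2.minAreaRect((p[:,:2]*1000).astype(np.float32)); print(n,'plate',cx,cy,w,h,a,len(p))
    p=W[(abs(W[:,2]-.040)<.003)&(np.hypot(W[:,0]-.50,W[:,1]+.02)<.06)]
    r=cv2.minAreaRect((p[:,:2]*1000).astype(np.float32)); print(n,'V',r,len(p))
```

```text
scene captop mean [ 0.4573 -0.351   0.1012] 126
scene body 328 [ 0.4555 -0.352 ] rms 0.0012
scene cap side 62 [ 0.4552 -0.352 ] rms 0.0011
scene knobtop mean [0.6148 0.0155 0.0748] [0.61410967 0.01540827] 282
scene knob side 104 [0.6116 0.0159] rms 0.0014
scene plate 552.93310546875 -3.7638168334960938 230.15525817871094 90.58169555664062 17.60572624206543 1395
scene V ((503.1939697265625, -19.412029266357422), (113.06100463867188, 69.13688659667969), 15.792426109313965) 333
side captop mean [ 0.4564 -0.3516  0.1001] 319
side body 658 [ 0.457  -0.3506] rms 0.0006
side cap side 119 [ 0.4571 -0.3506] rms 0.0007
side knobtop mean [0.6125 0.0136 0.0739] [0.61336376 0.01516555] 207
side knob side 138 [0.6146 0.0182] rms 0.0013
side plate 551.6734619140625 -4.5074462890625 231.3014373779297 92.5689468383789 18.057506561279297 1222
side V ((500.8072814941406, -19.213825225830078), (105.17735290527344, 68.41667175292969), 15.66401481628418) 407
```

Run:
```python
import cv2
a=cv2.imread('pics/scene0.png')[170:280,220:330];b=cv2.imread('pics/side0.png')[180:270,220:345]
cv2.imwrite('pics/z1.png',cv2.resize(a,None,fx=5,fy=5,interpolation=2));cv2.imwrite('pics/z2.png',cv2.resize(b,None,fx=6,fy=6,interpolation=2))
```

```text
(no output)
```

View pics/z1.png

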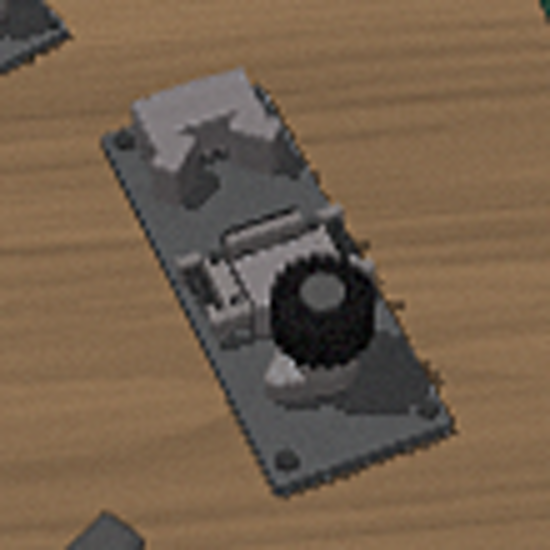

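View pics/z2.png

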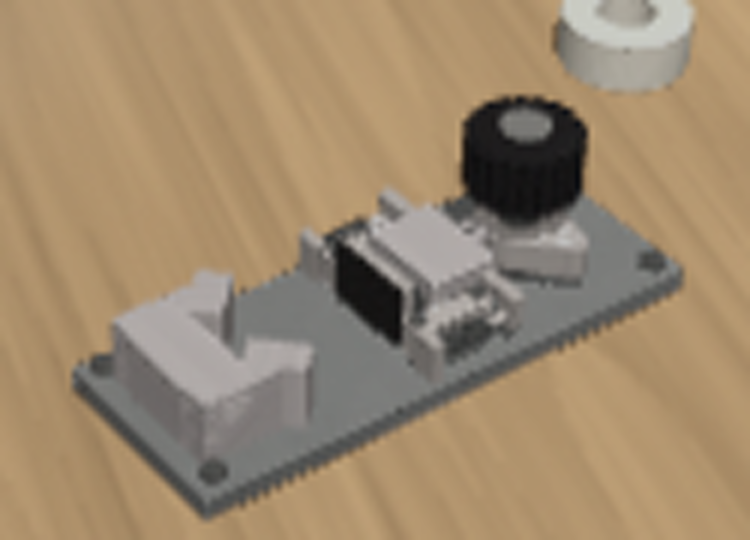

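```bash
cat >> h.py <<'E'
from scipy.spatial.transform import Rotation as R_
def plan(pos,yaw_deg):
    o=robot.get_obs();R=R_.from_quat(o['tool_rot'])
    y=np.radians(yaw_deg);T=np.array([[np.cos(y),np.sin(y),0],[np.sin(y),-np.cos(y),0],[0,0,-1]])
    d=R.inv().apply(np.array(pos)-o['position'])*100
    rv=(R.inv()*R_.from_matrix(T)).as_rotvec()
    x=R.apply([1,0,0]);print('t',round(o['time'],2),'pos',o['position'].round(4),'yaw',np.degrees(np.arctan2(x[1],x[0])).round(2),'F',o['ft_force'].round(2),'M',o['moment'].round(3),'w',round(o['grip_width'],4))
    print('t cm',d.round(2),'r',rv.round(3))
E
python3 -c "
from h import *
plan([.60,-.05,.26],107.8)
c=robot.camera('wrist');save(c,'w0');print(c['tool_from_camera'],c['intrinsics'])"
```

```text
t 2.2 pos [0.2823 0.5576 0.2225] yaw 153.14 F [ 0.9   0.14 -0.85] M [0.009 0.009 0.021] w 0.0868
t cm [-55.79 -39.85  -3.75] r [-0.     0.     0.791]
[[ 3.36177507e-04 -9.55413076e-01 -2.95272318e-01  8.21907458e-02]
 [ 9.99999826e-01  1.78244066e-04  5.61788990e-04  6.15146036e-04]
 [-4.84110008e-04 -2.95272456e-01  9.55412970e-01 -1.61371235e-01]
 [ 0.00000000e+00  0.00000000e+00  0.00000000e+00  1.00000000e+00]] [[345.74265466   0.         279.24338526]
 [  0.         345.74265466 213.20733212]
 [  0.           0.           1.        ]]
```

View pics/w0.png

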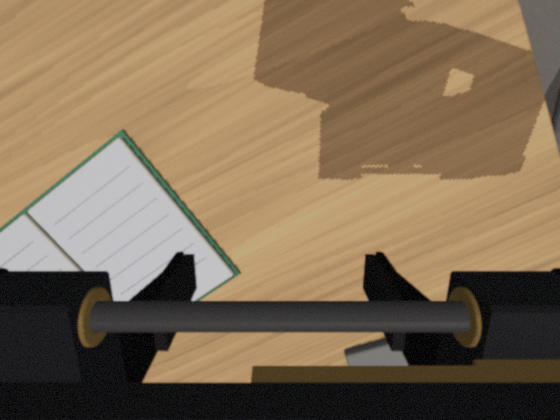

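Call:
{"op": "send_rows", "data": {
  "deltas": [
    {"tx": -60, "ty": -40, "tz": 0, "rz": 0.79},
    {"tx": -60, "ty": -40, "tz": 0, "rz": 0.79},
    {"tx": -60, "ty": -40, "tz": 0, "rz": 0.79},
    {"tx": -60, "ty": -40, "tz": 0, "rz": 0.79},
    {"tx": -60, "ty": -40, "tz": 0, "rz": 0.79}
  ]
}}

```text
schema error: expected keys tx, ty, tz, rx, ry, rz
```

```bash
python3 -c "
from h import *
plan([.667,-.09,.15],107.8)"
```

```text
t 2.25 pos [0.2823 0.5576 0.2225] yaw 153.14 F [ 1.36 -0.12  0.19] M [ 0.035 -0.003  0.002] w 0.0871
t cm [-63.57 -40.39   7.25] r [-0.     0.     0.791]
```

Call:
{"op": "send_rows", "data": {
  "deltas": [
    {"tx": -60, "ty": -40, "tz": 0, "rx": 0, "ry": 0, "rz": 0.79},
    {"tx": -60, "ty": -40, "tz": 0, "rx": 0, "ry": 0, "rz": 0.79},
    {"tx": -60, "ty": -40, "tz": 0, "rx": 0, "ry": 0, "rz": 0.79},
    {"tx": -60, "ty": -40, "tz": 0, "rx": 0, "ry": 0, "rz": 0.79},
    {"tx": -60, "ty": -40, "tz": 0, "rx": 0, "ry": 0, "rz": 0.79}
  ]
}}

```text
time: 2.67
position: [0.3853, 0.3747, 0.2227]
tool_rot: [0.522, 0.853, 0.0, 0.0]
ft_force: [0.7, 0.3, 0.4]
grip_width: 0.0871
```

```bash
python3 -c "
from h import *
plan([.667,-.09,.15],107.8)"
```

```text
t 2.67 pos [0.3853 0.3747 0.2227] yaw 117.03 F [0.74 0.27 0.43] M [-0.043 -0.058 -0.037] w 0.0871
t cm [-54.19   3.97   7.28] r [ 0.001 -0.     0.161]
```

Call:
{"op": "send_rows", "data": {
  "deltas": [
    {"tx": -54.2, "ty": 4, "tz": 0, "rx": 0, "ry": 0, "rz": 0.16},
    {"tx": -54.2, "ty": 4, "tz": 0, "rx": 0, "ry": 0, "rz": 0.16},
    {"tx": -54.2, "ty": 4, "tz": 0, "rx": 0, "ry": 0, "rz": 0.16},
    {"tx": -54.2, "ty": 4, "tz": 0, "rx": 0, "ry": 0, "rz": 0.16},
    {"tx": -54.2, "ty": 4, "tz": 0, "rx": 0, "ry": 0, "rz": 0.16}
  ]
}}

```text
time: 3.08
position: [0.4946, 0.1967, 0.2228]
tool_rot: [0.587, 0.81, 0.0, 0.0]
ft_force: [0.1, 0.5, -0.3]
grip_width: 0.0868
```

```bash
python3 -c "
from h import *
plan([.667,-.09,.15],107.8)"
```

```text
t 3.08 pos [0.4946 0.1967 0.2228] yaw 108.15 F [ 0.12  0.55 -0.34] M [-0.029  0.024  0.008] w 0.0868
t cm [-32.62   7.44   7.29] r [ 0.001 -0.     0.006]
```

Call:
{"op": "send_rows", "data": {
  "deltas": [
    {"tx": -32.6, "ty": 7.4, "tz": 4, "rx": 0, "ry": 0, "rz": 0},
    {"tx": -32.6, "ty": 7.4, "tz": 4, "rx": 0, "ry": 0, "rz": 0},
    {"tx": -32.6, "ty": 7.4, "tz": 4, "rx": 0, "ry": 0, "rz": 0},
    {"tx": -32.6, "ty": 7.4, "tz": 4, "rx": 0, "ry": 0, "rz": 0},
    {"tx": -32.6, "ty": 7.4, "tz": 4, "rx": 0, "ry": 0, "rz": 0}
  ]
}}

```text
time: 3.5
position: [0.601, 0.0192, 0.1977]
tool_rot: [0.587, 0.81, 0.0, 0.0]
ft_force: [1.3, 0.7, 0.6]
grip_width: 0.0869
```

```bash
python3 -c "
from h import *
plan([.667,-.09,.15],107.8)"
```

```text
t 3.5 pos [0.601  0.0192 0.1977] yaw 108.14 F [1.3  0.66 0.59] M [-0.047  0.01   0.031] w 0.0869
t cm [-12.43   2.87   4.77] r [ 0.    -0.     0.006]
```

Call:
{"op": "send_rows", "data": {
  "deltas": [
    {"tx": -12.4, "ty": 2.9, "tz": 4.8, "rx": 0, "ry": 0, "rz": 0},
    {"tx": -12.4, "ty": 2.9, "tz": 4.8, "rx": 0, "ry": 0, "rz": 0},
    {"tx": -12.4, "ty": 2.9, "tz": 4.8, "rx": 0, "ry": 0, "rz": 0},
    {"tx": -12.4, "ty": 2.9, "tz": 4.8, "rx": 0, "ry": 0, "rz": 0},
    {"tx": -12.4, "ty": 2.9, "tz": 4.8, "rx": 0, "ry": 0, "rz": 0}
  ]
}}

```text
time: 3.92
position: [0.6671, -0.0909, 0.1478]
tool_rot: [0.588, 0.809, -0.0, -0.0]
ft_force: [-0.1, -0.0, 0.7]
grip_width: 0.0869
```

```bash
cat >> h.py <<'E'
def wcam():
    o=robot.get_obs();c=robot.camera('wrist')
    T=np.eye(4);T[:3,:3]=R_.from_quat(o['tool_rot']).as_matrix();T[:3,3]=o['position']
    A=np.linalg.inv(T@c['tool_from_camera']);c['R']=A[:3,:3];c['t']=A[:3,3];return c
E
python3 -c "
from h import *
plan([.667,-.09,.15],107.8)
c=wcam();save(c,'w1');np.savez('w1.npz',**{k:v for k,v in c.items()})"
```

```text
t 3.92 pos [ 0.6671 -0.0909  0.1478] yaw 107.93 F [-0.07 -0.03  0.74] M [-0.053  0.109  0.003] w 0.0869
t cm [ 0.09  0.02 -0.22] r [-0.001 -0.     0.002]
```

View pics/w1.png

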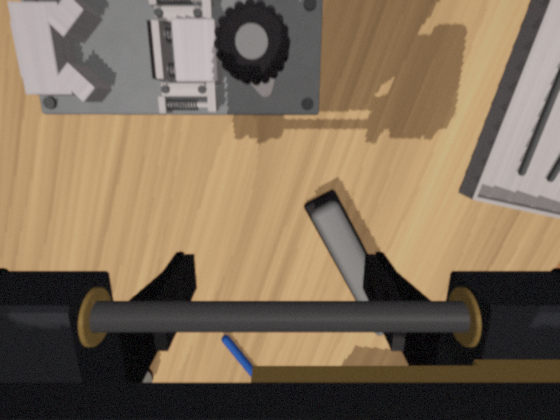

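```bash
cat >> h.py <<'E'
C0=np.array([.5523,-.0041]);TH=np.radians(197.8)
def c2w(p): # clamp mm ->world
    p=np.asarray(p,float)/1000;R=np.array([[np.cos(TH),-np.sin(TH)],[np.sin(TH),np.cos(TH)]])
    return np.concatenate([C0+R@p[:2],[p[2]]])
def proj(c,X):
    p=c['R']@X+c['t'];q=c['intrinsics']@p;return q[:2]/q[2]
def rect(c,z,x0,x1,y0,y1,s):
    src=np.float32([[x0,y0],[x1,y0],[x1,y1],[x0,y1]]);dst=np.float32([[ (a-x0)*s,(b-y0)*s] for a,b in src])
    im=np.float32([proj(c,c2w([a,b,z])) for a,b in src])
    return cv2.warpPerspective(c['color'],cv2.getPerspectiveTransform(im,dst),(int((x1-x0)*s),int((y1-y0)*s)),flags=cv2.INTER_CUBIC)
E
python3 - <<'E'
from h import *
c=dict(np.load('w1.npz'))
s=5
a=rect(c,12,-120,-20,-50,50,4).copy()
b=rect(c,32,-120,-20,-50,50,4).copy()
for r in (18,24,32): cv2.circle(b,(55*4,50*4),r*4,(255,0,0),1)
for X in [-115]: cv2.line(a,(20,0),(20,400),(0,255,0),1)
for Y in [-45,45]: cv2.line(a,(0,(Y+50)*4),(400,(Y+50)*4),(0,255,0),1)
cv2.imwrite('pics/r1.png',np.hstack([a,b])[:,:,::-1])
E
```

```text
(no output)
```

View pics/r1.png

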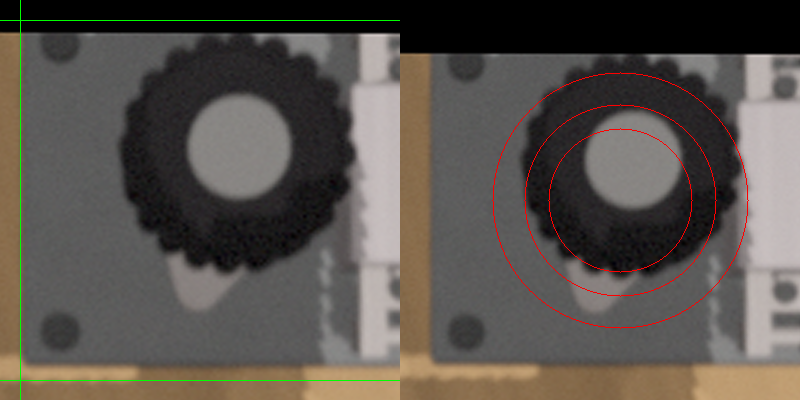

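Run:
```python
from h import *
c=dict(np.load('w1.npz'));W=cloud(c)
P=W.reshape(-1,3)
v=np.isfinite(P[:,0])
P=P[v];R=np.array([[np.cos(TH),np.sin(TH)],[-np.sin(TH),np.cos(TH)]])
q=((P[:,:2]-C0)@R.T)*1000;z=P[:,2]*1000
print('desk z',np.median(z[(abs(q[:,0])<60)&(q[:,1]>60)&(q[:,1]<90)]))
m=(abs(q[:,0])<125)&(abs(q[:,1])<60)
for a,b in [(8,16),(28,36),(36,44),(70,80)]:
    s=m&(z>a)&(z<b);print(a,b,s.sum(),q[s].min(0).round(1),q[s].max(0).round(1),np.median(z[s]))
s=m&(z>68)&(z<82)&(np.hypot(q[:,0]+65,q[:,1])<40);print('knobtop',q[s].mean(0),z[s].mean())
s=(z>24)&(z<40)&(q[:,0]<-50)&(q[:,0]>-110)&(q[:,1]>5)&(q[:,1]<40)
print(np.c_[q[s],z[s]].round(0)[:60:2])
```

```text
desk z 232.25172860217072
8 16 15629 [-115.4  -42.4] [114.5  42.5] 11.259600581359388
28 36 2575 [-78.4 -37.1] [104.6  40.4] 31.52726471710124
36 44 8602 [-37.  -34.9] [106.8  32.5] 38.75834583176976
70 80 4786 [-89.  -26.2] [-41.5  21.5] 73.13947871731904
knobtop [-65.42670707  -2.52906506] 73.15551952816652
[[-75.  16.  31.]
 [-76.  16.  31.]
 [-78.  16.  31.]
 [-75.  17.  30.]
 [-77.  17.  32.]
 [-78.  17.  32.]
 [-76.  18.  32.]
 [-78.  18.  30.]
 [-69.  18.  32.]
 [-75.  18.  32.]
 [-76.  19.  33.]
 [-78.  18.  31.]
 [-61.  19.  31.]
 [-69.  19.  31.]
 [-70.  19.  31.]
 [-75.  19.  31.]
 [-76.  19.  30.]
 [-78.  19.  32.]
 [-62.  20.  31.]
 [-68.  20.  32.]
 [-69.  20.  32.]
 [-71.  20.  31.]
 [-72.  20.  33.]
 [-74.  20.  32.]
 [-75.  20.  32.]
 [-77.  20.  32.]
 [-62.  21.  31.]
 [-67.  21.  31.]
 [-69.  21.  31.]
 [-70.  21.  31.]]
```

Run:
```python
from h import *
c=dict(np.load('w1.npz'))
a=rect(c,74,-120,-20,-50,50,4).copy()
b=rect(c,32,-110,-50,-10,50,7).copy()
g=cv2.cvtColor(a,cv2.COLOR_RGB2GRAY)
m=((g<60)&(g>3)).astype(np.uint8);m[:, 330:]=0
n,l,st,ce=cv2.connectedComponentsWithStats(m)
i=1+np.argmax(st[1:,4]);cn=cv2.findContours((l==i).astype(np.uint8),0,1)[0][0];(x,y),r=cv2.minEnclosingCircle(cn);print('knob circ',x/4-120,y/4-50,r/4)
cv2.imwrite('pics/r2.png',np.hstack([a,b[:400]])[:,:,::-1])
```

```text
knob circ -78.90610122680664 -15.642440795898438 42.379119873046875
```

View pics/r2.png

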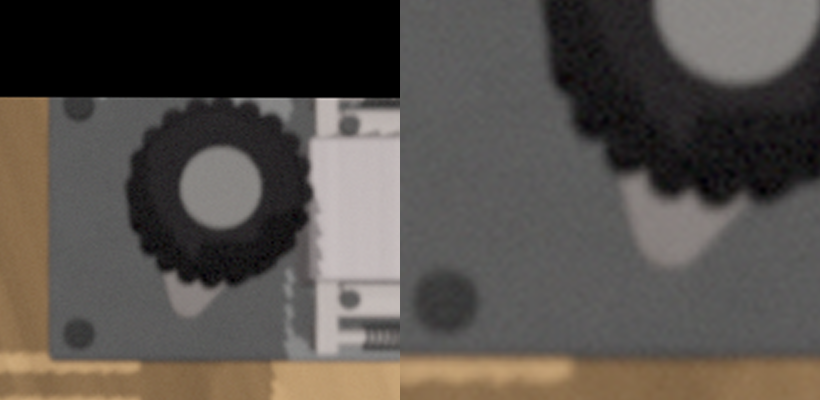

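Run:
```python
from h import *
c=dict(np.load('w1.npz'));s=10
b=rect(c,32,-110,-50,-10,50,s).copy();g=cv2.GaussianBlur(cv2.cvtColor(b,cv2.COLOR_RGB2GRAY),(0,0),4)
print(g[100,50],g[235,390],g[460,100])
hi=int(g[235,390]);lo=int(g[300,250]);print(hi,lo)
m=(g>(hi+lo)/2).astype(np.uint8);m[:160]=0;m[345:]=0
n,l,st,ce=cv2.connectedComponentsWithStats(m);print(st)
i=l[240,390];k=(l==i).astype(np.uint8);cn=max(cv2.findContours(k,0,1)[0],key=len)[:,0]
p=cn/s+np.array([-110,-10]);
# keep only cam/plate edge: neighbor outside pixel not black
keep=[]
cen=p.mean(0)
for (x,y),q in zip(cn,p):
    d=(q-cen)/np.linalg.norm(q-cen);X=int(x+d[0]*18);Y=int(y+d[1]*18)
    keep.append(g[Y,X]>lo-12)
p=p[np.array(keep)];print(len(p))
def sd(p,a,rn,cx,cy):
    D=32-rn;v=p-[cx,cy];u=np.array([np.cos(a),np.sin(a)]);x=v@u;y=abs(v@np.array([-u[1],u[0]]))
    sn=(18-rn)/D;cs=np.sqrt(1-sn*sn)
    # cone sdf: hull of two circles
    k=-sn*0
    t=x*cs*0
    dl=x*sn+y*cs-18
    # along-tangent coordinate
    w=x*cs-y*sn
    return np.where(w<0,np.hypot(x,y)-18,np.where(w>D*cs,np.hypot(x-D,y)-rn,dl))
for sy in (-3.3,-4.1,-4.5):
  for free in (0,1):
    f=(lambda q:sd(p,q[0],q[1],-65+q[2]*free,sy+q[3]*free))
    r=least_squares(f,[1.8,6,0,0],loss='soft_l1',f_scale=.3);print(sy,free,r.x.round(3),np.sqrt((r.fun**2).mean()).round(3))
for q in p: cv2.circle(b,(int((q[0]+110)*s),int((q[1]+10)*s)),1,(255,0,0),-1)
cv2.imwrite('pics/r3.png',b[:,:,::-1])
```

```text
93 21 74
21 90
[[     0      0    600    600 284424]
 [     0    160    600    185  75576]]Traceback (most recent call last):
  File "<stdin>", line 15, in <module>
IndexError: index 600 is out of bounds for axis 0 with size 600
```

```bash
cat > fit.py <<'E'
from h import *
c=dict(np.load('w1.npz'));s=10
b=rect(c,32,-110,-50,-10,50,s).copy();g=cv2.GaussianBlur(cv2.cvtColor(b,cv2.COLOR_RGB2GRAY),(0,0),4)
hi=int(g[340,385]);lo=int(g[380,250]);print(hi,lo)
m=(g>(hi+lo)/2).astype(np.uint8);m[:255]=0;m[430:]=0
n,l,st,ce=cv2.connectedComponentsWithStats(m)
i=l[340,385];print(st[i]);k=(l==i).astype(np.uint8);cn=max(cv2.findContours(k,0,1)[0],key=len)[:,0]
p=cn/s+np.array([-110,-10]);cen=p.mean(0);keep=[]
for (x,y),q in zip(cn,p):
    d=(q-cen)/np.linalg.norm(q-cen);X=int(x+d[0]*16);Y=int(y+d[1]*16)
    keep.append(abs(g[Y,X]-lo)<12 and y>262)
p=p[np.array(keep)];print(len(p))
def sd(p,a,rn,cx,cy):
    D=32-rn;v=p-[cx,cy];u=np.array([np.cos(a),np.sin(a)]);x=v@u;y=abs(v@np.array([-u[1],u[0]]))
    sn=(18-rn)/D;cs=np.sqrt(1-sn*sn);dl=x*sn+y*cs-18;w=x*cs-y*sn
    return np.where(w<0,np.hypot(x,y)-18,np.where(w>D*cs,np.hypot(x-D,y)-rn,dl))
for sy in (-3.3,-4.1,-4.5):
  for free in (0,1):
    f=(lambda q:np.r_[sd(p,q[0],q[1],-65+q[2]*free,sy+q[3]*free),0.5*q[2:]])
    r=least_squares(f,[1.8,6,0,0],loss='soft_l1',f_scale=.3);print(sy,free,r.x.round(3),np.sqrt((r.fun**2).mean()).round(3))
for q in p: cv2.circle(b,(int((q[0]+110)*s),int((q[1]+10)*s)),1,(255,0,0),-1)
cv2.imwrite('pics/r3.png',b[:,:,::-1])
E
python3 fit.py
```

```text
130 92
[  319   256   158   124 10334]
175
-3.3 0 [1.806 4.942 0.    0.   ] 0.957
-3.3 1 [ 1.795  5.075 -0.228 -0.153] 0.958
-4.1 0 [1.797 5.867 0.    0.   ] 1.026
-4.1 1 [ 1.794  5.08  -0.252  0.638] 0.958
-4.5 0 [1.793 6.248 0.    0.   ] 1.12
-4.5 1 [ 1.794  5.081 -0.256  1.036] 0.958fit.py:11: RuntimeWarning: overflow encountered in scalar subtract
  keep.append(abs(g[Y,X]-lo)<12 and y>262)
```

View pics/r3.png

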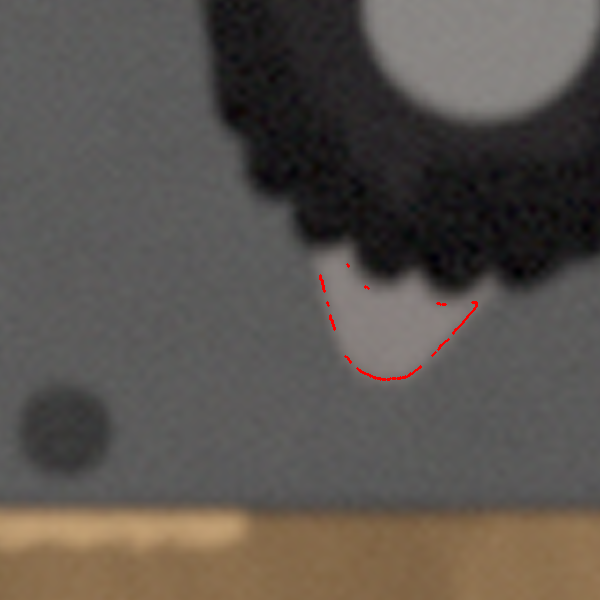

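```bash
python3 -c "
from h import *
plan([.478,-.418,.15],107.8)"
```

```text
t 3.97 pos [ 0.666  -0.0885  0.1487] yaw 108.02 F [-0.43  0.37  0.27] M [-0.056  0.011  0.039] w 0.0869
t cm [-25.51 -28.07  -0.13] r [-0.002 -0.002  0.004]
```

Call:
{"op": "send_rows", "data": {
  "deltas": [
    {"tx": -25.5, "ty": -28.1, "tz": 0, "rx": 0, "ry": 0, "rz": 0},
    {"tx": -25.5, "ty": -28.1, "tz": 0, "rx": 0, "ry": 0, "rz": 0},
    {"tx": -25.5, "ty": -28.1, "tz": 0, "rx": 0, "ry": 0, "rz": 0},
    {"tx": -25.5, "ty": -28.1, "tz": 0, "rx": 0, "ry": 0, "rz": 0},
    {"tx": -25.5, "ty": -28.1, "tz": 0, "rx": 0, "ry": 0, "rz": 0}
  ]
}}

```text
time: 4.38
position: [0.5624, -0.2672, 0.1511]
tool_rot: [0.585, 0.811, 0.0, 0.0]
ft_force: [0.9, -0.2, 0.1]
grip_width: 0.0871
```

```bash
python3 -c "
from h import *
plan([.478,-.418,.15],107.8)"
```

```text
t 4.38 pos [ 0.5624 -0.2672  0.1511] yaw 108.34 F [ 0.93 -0.22  0.09] M [-0.045  0.046 -0.   ] w 0.0871
t cm [-11.66 -12.76   0.1 ] r [ 0.001 -0.     0.009]
```

Call:
{"op": "send_rows", "data": {
  "deltas": [
    {"tx": -11.7, "ty": -12.7, "tz": 0, "rx": 0, "ry": 0, "rz": 0},
    {"tx": -11.7, "ty": -12.7, "tz": 0, "rx": 0, "ry": 0, "rz": 0},
    {"tx": -11.7, "ty": -12.7, "tz": 0, "rx": 0, "ry": 0, "rz": 0},
    {"tx": -11.7, "ty": -12.7, "tz": 0, "rx": 0, "ry": 0, "rz": 0},
    {"tx": -11.7, "ty": -12.7, "tz": 0, "rx": 0, "ry": 0, "rz": 0}
  ]
}}

```text
time: 4.8
position: [0.4769, -0.424, 0.1514]
tool_rot: [0.588, 0.809, -0.002, 0.002]
ft_force: [1.4, 0.5, -0.3]
grip_width: 0.0871
```

```bash
python3 -c "
from h import *
for i in range(4):
  c=wcam(); o=robot.get_obs(); print(o['position'].round(4),o['tool_rot'].round(4))
  W=cloud(c).reshape(-1,3);W=W[np.isfinite(W[:,0])]
  t=W[(np.hypot(W[:,0]-.456,W[:,1]+.351)<.03)&(W[:,2]>.092)&(W[:,2]<.108)]
  print(len(t),t.mean(0).round(4),((t.min(0)+t.max(0))/2).round(4))
save(c,'w2')
plan([.4562,-.3514,.15],107.8)"
```

```text
[ 0.4776 -0.4222  0.1512] [ 5.881e-01  8.088e-01 -7.000e-04  1.100e-03]
2621 [ 0.4567 -0.3495  0.0991] [ 0.4569 -0.35    0.0976]
[ 0.4787 -0.4195  0.1509] [5.875e-01 8.092e-01 2.000e-04 4.000e-04]
2599 [ 0.4567 -0.3495  0.0991] [ 0.4568 -0.3498  0.0971]
[ 0.4794 -0.4178  0.1506] [ 5.868e-01  8.098e-01  6.000e-04 -1.000e-04]
2577 [ 0.4567 -0.3496  0.0991] [ 0.4569 -0.3498  0.0981]
[ 0.4798 -0.417   0.1504] [ 5.861e-01  8.102e-01  6.000e-04 -3.000e-04]
2570 [ 0.4567 -0.3495  0.0991] [ 0.4569 -0.35    0.0981]
t 5.0 pos [ 0.4798 -0.417   0.1504] yaw 108.24 F [-0.76 -0.1   0.44] M [-0.084  0.038  0.033] w 0.0868
t cm [ 6.97 -0.19  0.05] r [ 0.001 -0.001  0.008]
```

View pics/w2.png

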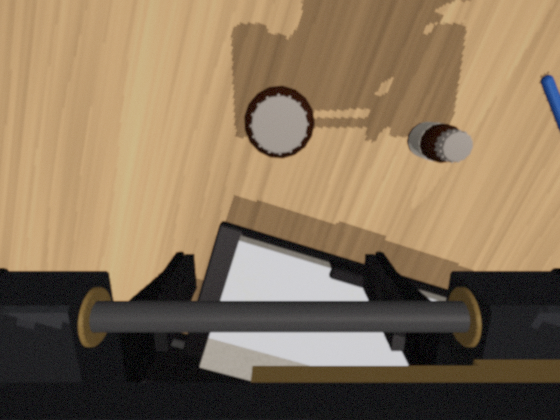

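```bash
python3 -c "
from h import *
plan([.4565,-.3505,.15],107.8)"
```

```text
t 5.0 pos [ 0.4798 -0.417   0.1504] yaw 108.24 F [-0.76 -0.1   0.44] M [-0.084  0.038  0.033] w 0.0868
t cm [ 7.04 -0.14  0.05] r [ 0.001 -0.001  0.008]
```

Call:
{"op": "send_rows", "data": {
  "deltas": [
    {"tx": 3, "ty": -0.1, "tz": 0, "rx": 0, "ry": 0, "rz": 0.01},
    {"tx": 5.5, "ty": -0.1, "tz": 0, "rx": 0, "ry": 0, "rz": 0.01},
    {"tx": 7.0, "ty": -0.1, "tz": 0, "rx": 0, "ry": 0, "rz": 0.01},
    {"tx": 7.0, "ty": -0.1, "tz": 0, "rx": 0, "ry": 0, "rz": 0.01},
    {"tx": 7.0, "ty": -0.1, "tz": 0, "rx": 0, "ry": 0, "rz": 0.01}
  ]
}}

```text
time: 5.42
position: [0.4576, -0.3507, 0.1503]
tool_rot: [0.589, 0.808, 0.0, 0.0]
ft_force: [-0.3, 0.3, -0.1]
grip_width: 0.087
```

```bash
python3 -c "
from h import *
plan([.4565,-.3505,.043],107.8)"
```

```text
t 5.42 pos [ 0.4576 -0.3507  0.1503] yaw 107.82 F [-0.34  0.35 -0.07] M [-0.116  0.026  0.011] w 0.087
t cm [ 0.05 -0.1  10.73] r [0. 0. 0.]
```

Call:
{"op": "send_rows", "data": {
  "deltas": [
    {"tx": 0, "ty": -0.1, "tz": 3, "rx": 0, "ry": 0, "rz": 0},
    {"tx": 0, "ty": -0.1, "tz": 6, "rx": 0, "ry": 0, "rz": 0},
    {"tx": 0, "ty": -0.1, "tz": 9, "rx": 0, "ry": 0, "rz": 0},
    {"tx": 0, "ty": -0.1, "tz": 10.7, "rx": 0, "ry": 0, "rz": 0},
    {"tx": 0, "ty": -0.1, "tz": 10.7, "rx": 0, "ry": 0, "rz": 0}
  ]
}}

```text
time: 5.83
position: [0.4549, -0.3521, 0.0392]
tool_rot: [0.59, 0.807, 0.001, -0.003]
ft_force: [-0.3, 0.2, -0.3]
grip_width: 0.0869
```

Call:
{"op": "send_rows", "data": {
  "deltas": [
    {"tx": 0, "ty": 0, "tz": 0, "rx": 0, "ry": 0, "rz": 0},
    {"tx": 0, "ty": 0, "tz": 0, "rx": 0, "ry": 0, "rz": 0},
    {"tx": 0, "ty": 0, "tz": 0, "rx": 0, "ry": 0, "rz": 0},
    {"tx": 0, "ty": 0, "tz": 0, "rx": 0, "ry": 0, "rz": 0},
    {"tx": 0, "ty": 0, "tz": 0, "rx": 0, "ry": 0, "rz": 0}
  ],
  "claw": 3.5,
  "squeeze": 15
}}

```text
time: 6.25
position: [0.4562, -0.3542, 0.0441]
tool_rot: [0.591, 0.807, -0.0, 0.001]
ft_force: [0.3, -0.2, -0.5]
grip_width: 0.0614
```

Call:
{"op": "send_rows", "data": {
  "deltas": [
    {"tx": 0, "ty": 0, "tz": 0, "rx": 0, "ry": 0, "rz": 0},
    {"tx": 0, "ty": 0, "tz": 0, "rx": 0, "ry": 0, "rz": 0},
    {"tx": 0, "ty": 0, "tz": 0, "rx": 0, "ry": 0, "rz": 0},
    {"tx": 0, "ty": 0, "tz": 0, "rx": 0, "ry": 0, "rz": 0},
    {"tx": 0, "ty": 0, "tz": 0, "rx": 0, "ry": 0, "rz": 0}
  ]
}}

```text
time: 6.67
position: [0.4561, -0.3539, 0.0435]
tool_rot: [0.591, 0.807, -0.0, 0.001]
ft_force: [1.8, 1.2, 5.1]
grip_width: 0.048
```

Call:
{"op": "send_rows", "data": {
  "deltas": [
    {"tx": 0, "ty": 0, "tz": -0.5, "rx": 0, "ry": 0, "rz": 0},
    {"tx": 0, "ty": 0, "tz": -2.5, "rx": 0, "ry": 0, "rz": 0},
    {"tx": 0, "ty": 0, "tz": -5, "rx": 0, "ry": 0, "rz": 0},
    {"tx": 0, "ty": 0, "tz": -8, "rx": 0, "ry": 0, "rz": 0},
    {"tx": 0, "ty": 0, "tz": -10, "rx": 0, "ry": 0, "rz": 0}
  ]
}}

```text
time: 7.08
position: [0.4552, -0.3536, 0.1443]
tool_rot: [0.591, 0.807, -0.0, -0.0]
ft_force: [1.2, -0.6, -1.2]
grip_width: 0.0476
```

```bash
python3 -c "
from h import *
plan([.513,-.0155,.14],107.8)
c=robot.camera('side');save(c,'s1')"
```

```text
t 7.08 pos [ 0.4552 -0.3536  0.1443] yaw 107.6 F [ 1.22 -0.64 -1.16] M [-0.082  0.044 -0.024] w 0.0476
t cm [30.48 15.73  0.42] r [-0.     0.    -0.003]
```

View pics/s1.png

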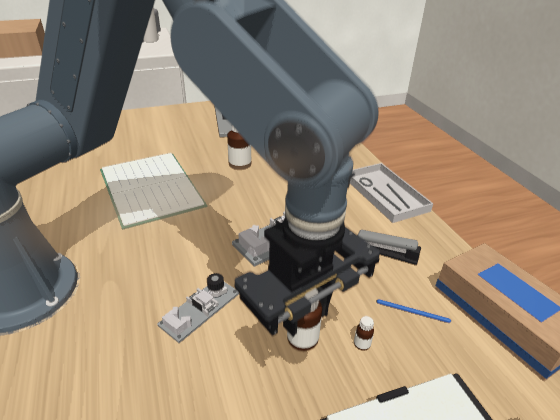

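Call:
{"op": "send_rows", "data": {
  "deltas": [
    {"tx": 30, "ty": 15.7, "tz": 0, "rx": 0, "ry": 0, "rz": 0},
    {"tx": 30, "ty": 15.7, "tz": 0, "rx": 0, "ry": 0, "rz": 0},
    {"tx": 30, "ty": 15.7, "tz": 0, "rx": 0, "ry": 0, "rz": 0},
    {"tx": 30, "ty": 15.7, "tz": 0, "rx": 0, "ry": 0, "rz": 0},
    {"tx": 30, "ty": 15.7, "tz": 0, "rx": 0, "ry": 0, "rz": 0}
  ]
}}

```text
time: 7.55
position: [0.4907, -0.1465, 0.142]
tool_rot: [0.591, 0.807, -0.0, -0.001]
ft_force: [0.8, 0.3, -0.8]
grip_width: 0.0473
```

```bash
python3 -c "
from h import *
plan([.513,-.0185,.144],107.8)"
```

```text
t 7.55 pos [ 0.4907 -0.1465  0.142 ] yaw 107.54 F [ 0.8   0.32 -0.77] M [-0.063  0.002 -0.054] w 0.0473
t cm [11.53  5.98 -0.19] r [-0.002 -0.002 -0.005]
```

Call:
{"op": "send_rows", "data": {
  "deltas": [
    {"tx": 3.5, "ty": 1.8, "tz": 0, "rx": 0, "ry": 0, "rz": 0},
    {"tx": 6.5, "ty": 3.4, "tz": 0, "rx": 0, "ry": 0, "rz": 0},
    {"tx": 9, "ty": 4.7, "tz": 0, "rx": 0, "ry": 0, "rz": 0},
    {"tx": 11, "ty": 5.7, "tz": 0, "rx": 0, "ry": 0, "rz": 0},
    {"tx": 11.5, "ty": 6.0, "tz": 0, "rx": 0, "ry": 0, "rz": 0}
  ]
}}

```text
time: 7.97
position: [0.5129, -0.0172, 0.142]
tool_rot: [0.589, 0.808, -0.0, -0.002]
ft_force: [0.0, -0.9, -1.9]
grip_width: 0.0478
```

Call:
{"op": "send_rows", "data": {
  "deltas": [
    {"tx": 0, "ty": 0, "tz": 0, "rx": 0, "ry": 0, "rz": 0},
    {"tx": 0, "ty": 0, "tz": 0, "rx": 0, "ry": 0, "rz": 0},
    {"tx": 0, "ty": 0, "tz": 0, "rx": 0, "ry": 0, "rz": 0}
  ]
}}

```text
time: 8.22
position: [0.514, -0.0218, 0.1425]
tool_rot: [0.591, 0.807, -0.0, -0.0]
ft_force: [-0.5, 0.0, -2.5]
grip_width: 0.0473
```

```bash
python3 -c "
from h import *
plan([.513,-.0185,.144],107.8)
for n in ['scene','side']:
  c=robot.camera(n);save(c,n+'2')
  W=cloud(c).reshape(-1,3);W=W[np.isfinite(W[:,0])]
  for a,b in [(.105,.125),(.125,.15)]:
    p=W[(np.hypot(W[:,0]-.513,W[:,1]+.016)<.032)&(W[:,2]>a)&(W[:,2]<b)]
    if len(p)>10:
      s=circ(p,.024);print(n,len(p),s.x.round(4),np.sqrt((s.fun**2).mean()).round(4))
plan([.513,-.0185,.144],107.8)
"
python3 - <<'E'
import cv2,numpy as np
a=cv2.imread('pics/scene2.png')[110:280,180:380];b=cv2.imread('pics/side2.png')[100:270,200:400]
cv2.imwrite('pics/z3.png',cv2.resize(np.hstack([a,b]),None,fx=2,fy=2,interpolation=2))
E
```

```text
t 8.22 pos [ 0.514  -0.0218  0.1425] yaw 107.54 F [-0.49  0.04 -2.5 ] M [-0.04   0.05   0.036] w 0.0473
t cm [ 0.34  0.   -0.15] r [-0.001  0.    -0.005]
scene 114 [ 0.5122 -0.0203] 0.0011
scene 85 [ 0.5128 -0.0202] 0.0025
side 170 [ 0.5135 -0.0194] 0.0011
side 214 [ 0.5136 -0.0198] 0.0014
t 8.32 pos [ 0.5141 -0.022   0.1426] yaw 107.48 F [ 0.27  0.1  -2.52] M [-0.054  0.091 -0.011] w 0.0479
t cm [ 0.37 -0.   -0.14] r [-0.     0.    -0.006]
```

View pics/z3.png

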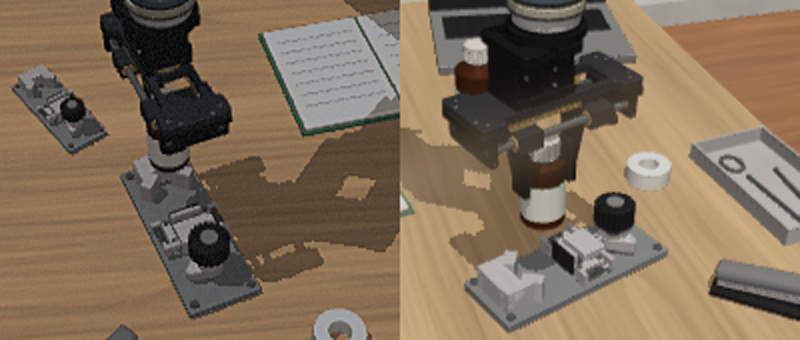

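Call:
{"op": "send_rows", "data": {
  "deltas": [
    {"tx": 0.3, "ty": 0.1, "tz": 0.5, "rx": 0, "ry": 0, "rz": 0},
    {"tx": 0.3, "ty": 0.1, "tz": 2, "rx": 0, "ry": 0, "rz": 0},
    {"tx": 0.3, "ty": 0.1, "tz": 4, "rx": 0, "ry": 0, "rz": 0},
    {"tx": 0.3, "ty": 0.1, "tz": 5, "rx": 0, "ry": 0, "rz": 0},
    {"tx": 0.3, "ty": 0.1, "tz": 5, "rx": 0, "ry": 0, "rz": 0}
  ]
}}

```text
time: 8.73
position: [0.5125, -0.0175, 0.0906]
tool_rot: [0.591, 0.807, -0.001, -0.002]
ft_force: [-0.6, 0.0, -2.0]
grip_width: 0.0478
```

```bash
python3 -c "
from h import *
for i in range(3):
  plan([.5143,-.0186,.0555],107.8)
  robot.camera('wrist')
for n in ['scene','side']:
  c=robot.camera(n);save(c,n+'3')
  W=cloud(c).reshape(-1,3);W=W[np.isfinite(W[:,0])]
  for a,b in [(.055,.075),(.075,.09)]:
    p=W[(np.hypot(W[:,0]-.513,W[:,1]+.016)<.032)&(W[:,2]>a)&(W[:,2]<b)]
    if len(p)>10:
      s=circ(p,.024);print(n,len(p),s.x.round(4),np.sqrt((s.fun**2).mean()).round(4))
plan([.5143,-.0186,.0555],107.8)
"
python3 - <<'E'
import cv2,numpy as np
a=cv2.imread('pics/scene3.png')[130:270,180:340];b=cv2.imread('pics/side3.png')[130:270,200:360]
cv2.imwrite('pics/z4.png',cv2.resize(np.hstack([a,b]),None,fx=2.5,fy=2.5,interpolation=2))
E
```

```text
t 8.73 pos [ 0.5125 -0.0175  0.0906] yaw 107.53 F [-0.56  0.01 -1.97] M [-0.086  0.035  0.014] w 0.0478
t cm [-0.17  0.16  3.51] r [-0.005 -0.003 -0.005]
t 8.78 pos [ 0.5133 -0.0176  0.0917] yaw 107.54 F [ 0.05 -0.17 -0.55] M [-0.067  0.026  0.029] w 0.0477
t cm [-0.13  0.08  3.62] r [-0.003 -0.002 -0.004]
t 8.83 pos [ 0.5141 -0.0177  0.0925] yaw 107.56 F [ 0.03 -0.21 -0.83] M [-0.073  0.022 -0.001] w 0.0477
t cm [-0.09 -0.01  3.7 ] r [-0.001 -0.001 -0.004]
scene 98 [ 0.5128 -0.0164] 0.001
scene 51 [ 0.5131 -0.0164] 0.001
side 151 [ 0.5146 -0.0153] 0.001
side 112 [ 0.5144 -0.0155] 0.0012
t 8.98 pos [ 0.515  -0.0177  0.0936] yaw 107.58 F [-0.24 -0.2  -1.98] M [-0.079 -0.001  0.002] w 0.0479
t cm [-0.06 -0.1   3.81] r [ 0.002  0.001 -0.004]
```

View pics/z4.png

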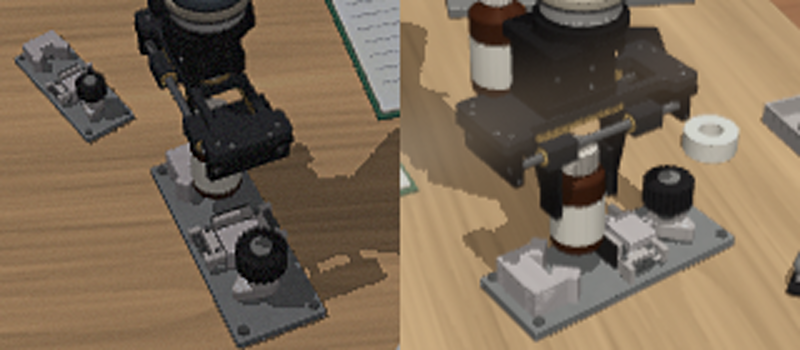

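Call:
{"op": "send_rows", "data": {
  "deltas": [
    {"tx": -0.05, "ty": -0.1, "tz": 1, "rx": 0, "ry": 0, "rz": 0},
    {"tx": -0.05, "ty": -0.1, "tz": 2, "rx": 0, "ry": 0, "rz": 0},
    {"tx": -0.05, "ty": -0.1, "tz": 2.8, "rx": 0, "ry": 0, "rz": 0},
    {"tx": -0.05, "ty": -0.1, "tz": 3.3, "rx": 0, "ry": 0, "rz": 0},
    {"tx": -0.05, "ty": -0.1, "tz": 3.3, "rx": 0, "ry": 0, "rz": 0}
  ]
}}

```text
time: 9.4
position: [0.5124, -0.018, 0.0582]
tool_rot: [0.591, 0.807, -0.001, -0.001]
ft_force: [-0.3, 0.5, -1.3]
grip_width: 0.0475
```

Call:
{"op": "send_rows", "data": {
  "deltas": [
    {"tx": 0, "ty": 0, "tz": 0, "rx": 0, "ry": 0, "rz": 0},
    {"tx": 0, "ty": 0, "tz": 0.1, "rx": 0, "ry": 0, "rz": 0},
    {"tx": 0, "ty": 0, "tz": 0.2, "rx": 0, "ry": 0, "rz": 0},
    {"tx": 0, "ty": 0, "tz": 0.2, "rx": 0, "ry": 0, "rz": 0}
  ]
}}

```text
time: 9.73
position: [0.5137, -0.0183, 0.0579]
tool_rot: [0.591, 0.807, 0.0, 0.0]
ft_force: [-0.9, 1.7, -2.1]
grip_width: 0.0474
```

Call:
{"op": "send_rows", "data": {
  "deltas": [
    {"tx": 0, "ty": 0, "tz": 0.1, "rx": 0, "ry": 0, "rz": 0},
    {"tx": 0, "ty": 0, "tz": 0.2, "rx": 0, "ry": 0, "rz": 0},
    {"tx": 0, "ty": 0, "tz": 0.2, "rx": 0, "ry": 0, "rz": 0}
  ]
}}

```text
time: 9.98
position: [0.5135, -0.0183, 0.0558]
tool_rot: [0.591, 0.807, -0.0, 0.0]
ft_force: [1.0, 0.6, -0.8]
grip_width: 0.0474
```

```bash
python3 -c "
from h import *
plan([.5143,-.0186,.0555],107.8)
for n in ['scene','side']:
  c=robot.camera(n);save(c,n+'4')
  W=cloud(c).reshape(-1,3);W=W[np.isfinite(W[:,0])]
  for a,b in [(.025,.045),(.045,.06)]:
    p=W[(np.hypot(W[:,0]-.513,W[:,1]+.016)<.028)&(W[:,2]>a)&(W[:,2]<b)]
    if len(p)>10:
      s=circ(p,.024);print(n,len(p),s.x.round(4),np.sqrt((s.fun**2).mean()).round(4))
plan([.5143,-.0186,.0555],107.8)
"
python3 - <<'E'
import cv2,numpy as np
a=cv2.imread('pics/scene4.png')[130:270,180:340];b=cv2.imread('pics/side4.png')[130:270,200:360]
cv2.imwrite('pics/z5.png',cv2.resize(np.hstack([a,b]),None,fx=2.5,fy=2.5,interpolation=2))
E
```

```text
t 9.98 pos [ 0.5135 -0.0183  0.0558] yaw 107.59 F [ 1.02  0.58 -0.82] M [-0.025 -0.038  0.01 ] w 0.0474
t cm [-0.06  0.07  0.03] r [-0.     0.    -0.004]
scene 72 [ 0.5116 -0.0175] 0.0011
scene 24 [ 0.5122 -0.0166] 0.0009
side 111 [ 0.5126 -0.0159] 0.0013
side 97 [ 0.5127 -0.0162] 0.0013
t 10.08 pos [ 0.5135 -0.0183  0.0558] yaw 107.59 F [ 0.49 -0.7  -1.27] M [-0.029  0.038  0.01 ] w 0.0476
t cm [-0.06  0.07  0.03] r [ 0.     0.    -0.004]
```

View pics/z5.png

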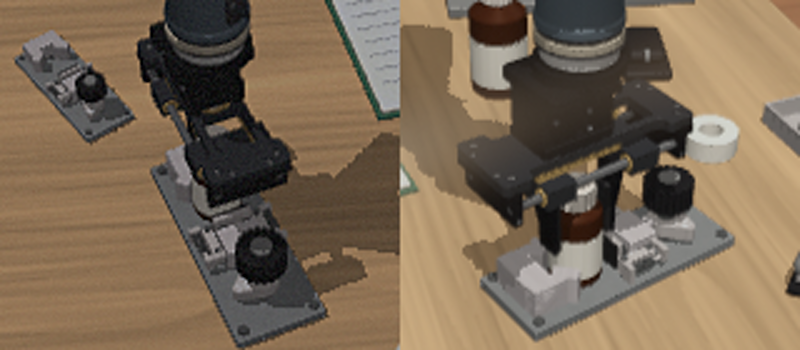

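Call:
{"op": "send_rows", "data": {
  "deltas": [
    {"tx": 0, "ty": 0, "tz": 0.05, "rx": 0, "ry": 0, "rz": 0},
    {"tx": 0, "ty": 0, "tz": 0.1, "rx": 0, "ry": 0, "rz": 0},
    {"tx": 0, "ty": 0, "tz": 0.1, "rx": 0, "ry": 0, "rz": 0}
  ]
}}

```text
time: 10.33
position: [0.5136, -0.0183, 0.0554]
tool_rot: [0.591, 0.807, 0.0, 0.0]
ft_force: [-0.9, 0.2, 3.0]
grip_width: 0.0474
```

Call:
{"op": "send_rows", "data": {
  "deltas": [
    {"tx": 0, "ty": 0, "tz": 0.05, "rx": 0, "ry": 0, "rz": 0},
    {"tx": 0, "ty": 0, "tz": 0.1, "rx": 0, "ry": 0, "rz": 0},
    {"tx": 0, "ty": 0, "tz": 0.1, "rx": 0, "ry": 0, "rz": 0}
  ]
}}

```text
time: 10.58
position: [0.5138, -0.0182, 0.0552]
tool_rot: [0.591, 0.807, 0.0, 0.001]
ft_force: [-1.7, 0.8, 11.6]
grip_width: 0.0478
```

Call:
{"op": "send_rows", "data": {
  "deltas": [
    {"tx": 0, "ty": 0, "tz": -0.1, "rx": 0, "ry": 0, "rz": 0},
    {"tx": 0, "ty": 0, "tz": -0.1, "rx": 0, "ry": 0, "rz": 0},
    {"tx": 0, "ty": 0, "tz": -0.1, "rx": 0, "ry": 0, "rz": 0},
    {"tx": 0, "ty": 0, "tz": -0.1, "rx": 0, "ry": 0, "rz": 0},
    {"tx": 0, "ty": 0, "tz": -0.1, "rx": 0, "ry": 0, "rz": 0}
  ],
  "claw": 7.5
}}

```text
time: 11.0
position: [0.5134, -0.0183, 0.0545]
tool_rot: [0.591, 0.807, -0.0, -0.0]
ft_force: [-0.6, 1.6, -0.5]
grip_width: 0.0712
```

Call:
{"op": "send_rows", "data": {
  "deltas": [
    {"tx": 0, "ty": 0, "tz": 0, "rx": 0, "ry": 0, "rz": 0},
    {"tx": 0, "ty": 0, "tz": -3, "rx": 0, "ry": 0, "rz": 0},
    {"tx": 0, "ty": 0, "tz": -6, "rx": 0, "ry": 0, "rz": 0},
    {"tx": 0, "ty": 0, "tz": -9, "rx": 0, "ry": 0, "rz": 0},
    {"tx": 0, "ty": 0, "tz": -11, "rx": 0, "ry": 0, "rz": 0}
  ]
}}

```text
time: 11.42
position: [0.5142, -0.0184, 0.167]
tool_rot: [0.591, 0.807, 0.0, 0.001]
ft_force: [-0.2, -0.2, -0.1]
grip_width: 0.0746
```

```bash
python3 -c "
from h import *
plan([.6142,.0165,.165],107.8)
for n in ['scene','side']:
  c=robot.camera(n);save(c,n+'5')
  W=cloud(c).reshape(-1,3);W=W[np.isfinite(W[:,0])]
  for a,b,r in [(.045,.08,.024),(.094,.108,.017)]:
    p=W[(np.hypot(W[:,0]-.513,W[:,1]+.016)<.032)&(W[:,2]>a)&(W[:,2]<b)]
    if len(p)>10:
      s=circ(p,r);print(n,len(p),s.x.round(4),np.sqrt((s.fun**2).mean()).round(4))
"
python3 - <<'E'
import cv2,numpy as np
a=cv2.imread('pics/scene5.png')[130:270,180:340];b=cv2.imread('pics/side5.png')[130:270,200:360]
cv2.imwrite('pics/z6.png',cv2.resize(np.hstack([a,b]),None,fx=2.5,fy=2.5,interpolation=2))
E
```

```text
t 11.42 pos [ 0.5142 -0.0184  0.167 ] yaw 107.59 F [-0.2  -0.23 -0.07] M [-0.025 -0.02  -0.004] w 0.0746
t cm [ 0.31 10.58  0.22] r [ 0.002  0.001 -0.004]
scene 197 [ 0.5117 -0.017 ] 0.0012
scene 63 [ 0.5116 -0.0171] 0.001
side 277 [ 0.5133 -0.0157] 0.0012
side 90 [ 0.5131 -0.0162] 0.0011
```

View pics/z6.png

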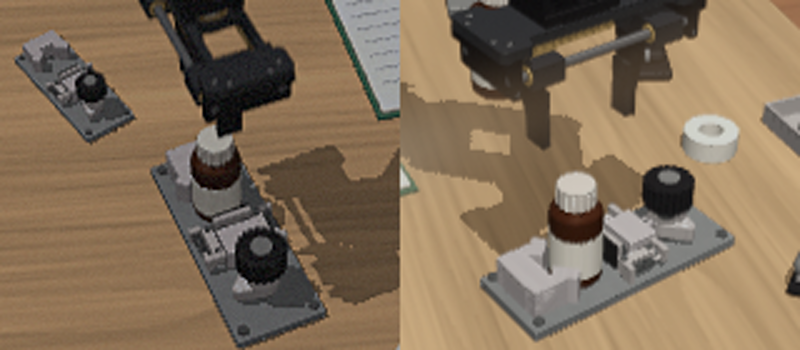

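Call:
{"op": "send_rows", "data": {
  "deltas": [
    {"tx": 0.3, "ty": 3.5, "tz": 0, "rx": 0, "ry": 0, "rz": 0.1},
    {"tx": 0.3, "ty": 7, "tz": 0, "rx": 0, "ry": 0, "rz": 0.2},
    {"tx": 0.3, "ty": 9.5, "tz": 0, "rx": 0, "ry": 0, "rz": 0.3},
    {"tx": 0.3, "ty": 10.6, "tz": 0, "rx": 0, "ry": 0, "rz": 0.4},
    {"tx": 0.3, "ty": 10.6, "tz": 0, "rx": 0, "ry": 0, "rz": 0.5}
  ],
  "claw": 7.5
}}

```text
time: 11.93
position: [0.616, 0.0174, 0.1631]
tool_rot: [0.773, 0.634, 0.0, 0.0]
ft_force: [0.6, -0.9, 0.4]
grip_width: 0.0748
```

Call:
{"op": "send_rows", "data": {
  "deltas": [
    {"tx": 0, "ty": 0, "tz": 0, "rx": 0, "ry": 0, "rz": 0.1},
    {"tx": 0, "ty": 0, "tz": 0, "rx": 0, "ry": 0, "rz": 0.19},
    {"tx": 0, "ty": 0, "tz": 0, "rx": 0, "ry": 0, "rz": 0.19},
    {"tx": 0, "ty": 0, "tz": 0, "rx": 0, "ry": 0, "rz": 0.19},
    {"tx": 0, "ty": 0, "tz": 0, "rx": 0, "ry": 0, "rz": 0.19}
  ]
}}

```text
time: 12.35
position: [0.6131, 0.0167, 0.1639]
tool_rot: [0.828, 0.56, -0.001, -0.001]
ft_force: [0.0, -0.8, -0.8]
grip_width: 0.0746
```

```bash
python3 -c "
from h import *
plan([.6142,.0165,.047],68)
c=wcam();save(c,'w3')
plan([.6142,.0165,.047],68)
c=wcam();plan([.6142,.0165,.047],68)
"
```

```text
t 12.35 pos [0.6131 0.0167 0.1639] yaw 68.16 F [ 0.04 -0.83 -0.78] M [-0.088  0.102 -0.007] w 0.0746
t cm [ 0.03  0.13 11.69] r [-0.002  0.     0.003]
t 12.4 pos [0.6132 0.0166 0.1641] yaw 68.14 F [-0.36  0.32 -0.42] M [-0.088  0.037  0.008] w 0.075
t cm [ 0.03  0.11 11.71] r [-0.001  0.     0.002]
t 12.45 pos [0.6134 0.0166 0.1644] yaw 68.12 F [ 0.07  0.15 -0.33] M [-0.079  0.158  0.022] w 0.0747
t cm [ 0.02  0.09 11.74] r [-0.001  0.     0.002]
```

View pics/w3.png

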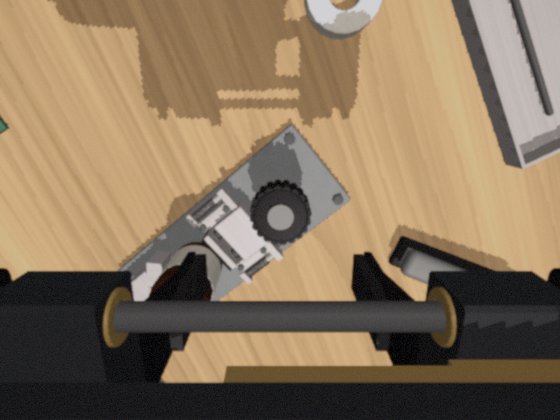

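```bash
python3 -c "
from h import *
c=wcam();p=ray_at(c,(281,216),.074);print(p)
W=cloud(c).reshape(-1,3);W=W[np.isfinite(W[:,0])]
t=W[(np.hypot(W[:,0]-.614,W[:,1]-.016)<.04)&(W[:,2]>.068)&(W[:,2]<.08)];print(t.mean(0),(t.min(0)+t.max(0))/2)
print(robot.get_obs()['position'])
"
```

```text
[0.6147453  0.01839711 0.074     ]
[0.61417059 0.01915739 0.07310161] [0.61367634 0.01814204 0.0723745 ]
[0.61346068 0.0165892  0.16456655]
```

Call:
{"op": "send_rows", "data": {
  "deltas": [
    {"tx": 0.08, "ty": 0.05, "tz": 3, "rx": 0, "ry": 0, "rz": 0},
    {"tx": 0.08, "ty": 0.05, "tz": 6, "rx": 0, "ry": 0, "rz": 0},
    {"tx": 0.08, "ty": 0.05, "tz": 9, "rx": 0, "ry": 0, "rz": 0},
    {"tx": 0.08, "ty": 0.05, "tz": 11, "rx": 0, "ry": 0, "rz": 0},
    {"tx": 0.08, "ty": 0.05, "tz": 11.7, "rx": 0, "ry": 0, "rz": 0}
  ]
}}

```text
time: 12.92
position: [0.6119, 0.0174, 0.0445]
tool_rot: [0.829, 0.56, -0.002, -0.002]
ft_force: [-0.4, 0.0, 0.4]
grip_width: 0.0749
```

Call:
{"op": "send_rows", "data": {
  "deltas": [
    {"tx": 0, "ty": 0, "tz": 0, "rx": 0, "ry": 0, "rz": 0},
    {"tx": 0, "ty": 0, "tz": 0, "rx": 0, "ry": 0, "rz": 0},
    {"tx": 0, "ty": 0, "tz": 0, "rx": 0, "ry": 0, "rz": 0}
  ]
}}

```text
time: 13.17
position: [0.6158, 0.017, 0.0494]
tool_rot: [0.829, 0.56, 0.001, 0.001]
ft_force: [-0.1, -0.3, -0.1]
grip_width: 0.0749
```

```bash
python3 -c "
from h import *
plan([.6142,.0172,.047],68)"
```

```text
t 13.17 pos [0.6158 0.017  0.0494] yaw 68.07 F [-0.1  -0.33 -0.11] M [-0.043  0.064  0.016] w 0.0749
t cm [-0.04 -0.16  0.24] r [ 0.003 -0.001  0.001]
```

Close gently and see forces.

Call:
{"op": "send_rows", "data": {
  "deltas": [
    {"tx": 0, "ty": -0.1, "tz": 0.1, "rx": 0, "ry": 0, "rz": 0},
    {"tx": 0, "ty": -0.1, "tz": 0.1, "rx": 0, "ry": 0, "rz": 0},
    {"tx": 0, "ty": -0.1, "tz": 0.1, "rx": 0, "ry": 0, "rz": 0},
    {"tx": 0, "ty": -0.1, "tz": 0.1, "rx": 0, "ry": 0, "rz": 0},
    {"tx": 0, "ty": -0.1, "tz": 0.1, "rx": 0, "ry": 0, "rz": 0}
  ],
  "claw": 4.0,
  "squeeze": 8
}}

```text
time: 13.58
position: [0.6137, 0.0176, 0.0472]
tool_rot: [0.829, 0.56, 0.0, 0.0]
ft_force: [-0.5, -0.3, -0.1]
grip_width: 0.0497
```

Call:
{"op": "send_rows", "data": {
  "deltas": [
    {"tx": 0, "ty": 0, "tz": 0, "rx": 0, "ry": 0, "rz": 0},
    {"tx": 0, "ty": 0, "tz": 0, "rx": 0, "ry": 0, "rz": 0},
    {"tx": 0, "ty": 0, "tz": 0, "rx": 0, "ry": 0, "rz": 0},
    {"tx": 0, "ty": 0, "tz": 0, "rx": 0, "ry": 0, "rz": 0}
  ]
}}

```text
time: 13.92
position: [0.614, 0.0174, 0.0472]
tool_rot: [0.829, 0.56, 0.0, 0.0]
ft_force: [0.5, -1.6, 2.7]
grip_width: 0.048
```

```bash
python3 -c "
from h import *
plan([.6142,.0172,.047],68)"
```

```text
t 13.92 pos [0.614  0.0174 0.0472] yaw 68.06 F [ 0.46 -1.64  2.71] M [-0.121  0.007  0.003] w 0.048
t cm [-0.01  0.02  0.02] r [ 0.001 -0.     0.001]
```

Call:
{"op": "send_rows", "data": {
  "deltas": [
    {"tx": 0, "ty": 0, "tz": 0, "rx": 0, "ry": 0, "rz": 0},
    {"tx": 0, "ty": 0, "tz": 0, "rx": 0, "ry": 0, "rz": 0},
    {"tx": 0, "ty": 0, "tz": 0, "rx": 0, "ry": 0, "rz": 0.05},
    {"tx": 0, "ty": 0, "tz": 0, "rx": 0, "ry": 0, "rz": 0.12},
    {"tx": 0, "ty": 0, "tz": 0, "rx": 0, "ry": 0, "rz": 0.2}
  ],
  "squeeze": 40
}}

```text
time: 14.33
position: [0.6141, 0.0174, 0.0472]
tool_rot: [0.881, 0.473, 0.0, 0.001]
ft_force: [1.5, -0.4, 2.9]
grip_width: 0.0471
```

```bash
python3 -c "
from h import *
plan([.6142,.0172,.047],68)"
```

```text
t 14.33 pos [0.6141 0.0174 0.0472] yaw 56.47 F [ 1.46 -0.36  2.93] M [-0.147  0.07   0.222] w 0.0471
t cm [-0.01  0.02  0.02] r [ 0.001 -0.    -0.201]
```

Call:
{"op": "send_rows", "data": {
  "deltas": [
    {"tx": 0, "ty": 0, "tz": 0, "rx": 0, "ry": 0, "rz": 0.1},
    {"tx": 0, "ty": 0, "tz": 0, "rx": 0, "ry": 0, "rz": 0.2},
    {"tx": 0, "ty": 0, "tz": 0, "rx": 0, "ry": 0, "rz": 0.3},
    {"tx": 0, "ty": 0, "tz": 0, "rx": 0, "ry": 0, "rz": 0.4},
    {"tx": 0, "ty": 0, "tz": 0, "rx": 0, "ry": 0, "rz": 0.5}
  ]
}}

```text
time: 14.75
position: [0.6141, 0.0173, 0.0472]
tool_rot: [0.971, 0.24, 0.001, 0.001]
ft_force: [0.4, -1.4, 4.0]
grip_width: 0.0473
```

Call:
{"op": "send_rows", "data": {
  "deltas": [
    {"tx": 0, "ty": 0, "tz": 0, "rx": 0, "ry": 0, "rz": 0.1},
    {"tx": 0, "ty": 0, "tz": 0, "rx": 0, "ry": 0, "rz": 0.2},
    {"tx": 0, "ty": 0, "tz": 0, "rx": 0, "ry": 0, "rz": 0.3},
    {"tx": 0, "ty": 0, "tz": 0, "rx": 0, "ry": 0, "rz": 0.4}
  ]
}}

```text
time: 15.08
position: [0.6142, 0.0172, 0.0472]
tool_rot: [0.999, 0.042, 0.001, 0.001]
ft_force: [0.7, -1.2, 2.7]
grip_width: 0.047
```

```bash
python3 -c "
from h import *
plan([.6142,.0172,.047],-35.1)"
```

```text
t 15.08 pos [0.6142 0.0172 0.0472] yaw 4.85 F [ 0.72 -1.16  2.74] M [-0.18   0.004  0.372] w 0.047
t cm [0.   0.   0.02] r [ 0.001 -0.002  0.697]
```

Call:
{"op": "send_rows", "data": {
  "deltas": [
    {"tx": 0, "ty": 0, "tz": 0, "rx": 0, "ry": 0, "rz": 0.1},
    {"tx": 0, "ty": 0, "tz": 0, "rx": 0, "ry": 0, "rz": 0.2}
  ]
}}

```text
time: 15.25
position: [0.6142, 0.0171, 0.0472]
tool_rot: [0.998, -0.057, 0.001, 0.001]
ft_force: [0.2, -1.7, 3.2]
grip_width: 0.0473
```

```bash
python3 -c "
from h import *
plan([.6142,.0172,.047],-35.1)"
```

```text
t 15.25 pos [0.6142 0.0171 0.0472] yaw -6.57 F [ 0.16 -1.73  3.22] M [-0.17  -0.003  0.541] w 0.0473
t cm [ 0.   -0.01  0.02] r [ 0.001 -0.002  0.498]
```

Call:
{"op": "send_rows", "data": {
  "deltas": [
    {"tx": 0, "ty": 0, "tz": 0, "rx": 0, "ry": 0, "rz": 0.1},
    {"tx": 0, "ty": 0, "tz": 0, "rx": 0, "ry": 0, "rz": 0.2}
  ]
}}

```text
time: 15.42
position: [0.6142, 0.0169, 0.0472]
tool_rot: [0.988, -0.156, 0.001, 0.001]
ft_force: [0.8, -1.4, 2.9]
grip_width: 0.0473
```

```bash
python3 -c "
from h import *
plan([.6142,.0172,.047],-35.1)"
```

```text
t 15.42 pos [0.6142 0.0169 0.0472] yaw -17.92 F [ 0.82 -1.45  2.94] M [-0.018 -0.054  1.16 ] w 0.0473
t cm [-0.01 -0.02  0.02] r [ 0.001 -0.002  0.3  ]
```

Call:
{"op": "send_rows", "data": {
  "deltas": [
    {"tx": 0, "ty": 0, "tz": 0, "rx": 0, "ry": 0, "rz": 0.1}
  ]
}}

```text
time: 15.5
position: [0.6142, 0.0171, 0.0472]
tool_rot: [0.979, -0.205, 0.001, 0.001]
ft_force: [0.9, -1.6, 1.9]
grip_width: 0.0473
```

```bash
python3 -c "
from h import *
plan([.6142,.0172,.047],-35.1)"
```

```text
t 15.5 pos [0.6142 0.0171 0.0472] yaw -23.63 F [ 0.92 -1.62  1.89] M [-0.222 -0.029  0.692] w 0.0473
t cm [-0.   -0.01  0.02] r [ 0.001 -0.002  0.2  ]
```

```bash
python3 -c "
from h import *
for n in ['scene','side']:
  c=robot.camera(n);save(c,n+'6')
  W=cloud(c).reshape(-1,3);W=W[np.isfinite(W[:,0])]
  for a,b,r in [(.045,.08,.024),(.094,.108,.017)]:
    p=W[(np.hypot(W[:,0]-.511,W[:,1]+.017)<.032)&(W[:,2]>a)&(W[:,2]<b)]
    if len(p)>10:
      s=circ(p,r);print(n,len(p),s.x.round(4),np.sqrt((s.fun**2).mean()).round(4))
plan([.6142,.0172,.047],-35.1)
"
python3 - <<'E'
import cv2,numpy as np
a=cv2.imread('pics/scene6.png')[110:270,190:350];b=cv2.imread('pics/side6.png')[110:270,220:380]
cv2.imwrite('pics/z7.png',cv2.resize(np.hstack([a,b]),None,fx=2.5,fy=2.5,interpolation=2))
E
```

```text
scene 28 [ 0.5085 -0.0177] 0.0009
side 283 [ 0.51   -0.0166] 0.001
side 90 [ 0.51   -0.0167] 0.0012
t 15.6 pos [0.6142 0.0172 0.0472] yaw -23.63 F [ 1.17 -2.64  4.06] M [-0.416  0.034 -0.266] w 0.0474
t cm [ 0.   -0.01  0.02] r [-0.    -0.002  0.2  ]
```

View pics/z7.png

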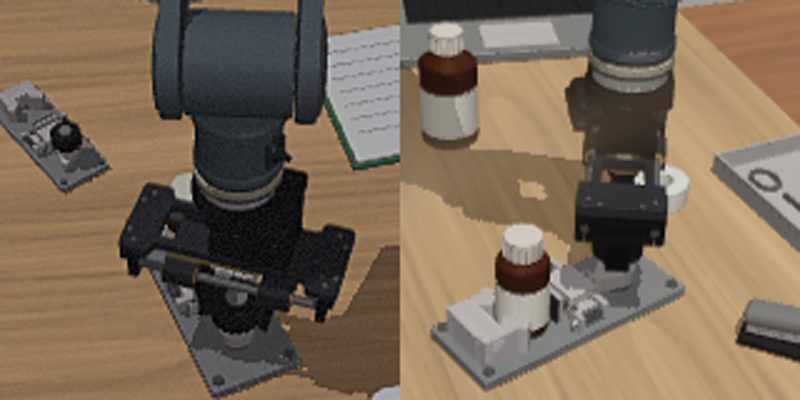

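Call:
{"op": "send_rows", "data": {
  "deltas": [
    {"tx": 0, "ty": 0, "tz": 0, "rx": 0, "ry": 0, "rz": 0.03},
    {"tx": 0, "ty": 0, "tz": 0, "rx": 0, "ry": 0, "rz": 0.06},
    {"tx": 0, "ty": 0, "tz": 0, "rx": 0, "ry": 0, "rz": 0.09}
  ]
}}

```text
time: 15.85
position: [0.6142, 0.0171, 0.0472]
tool_rot: [0.969, -0.246, 0.001, 0.0]
ft_force: [1.0, -1.4, 2.5]
grip_width: 0.0473
```

```bash
python3 -c "
from h import *
plan([.6142,.0172,.047],-35.1)"
```

```text
t 15.85 pos [0.6142 0.0171 0.0472] yaw -28.53 F [ 0.99 -1.37  2.55] M [-0.23  -0.058  0.664] w 0.0473
t cm [-0.01 -0.01  0.02] r [ 0.    -0.002  0.115]
```

Call:
{"op": "send_rows", "data": {
  "deltas": [
    {"tx": 0, "ty": 0, "tz": 0, "rx": 0, "ry": 0, "rz": 0.03},
    {"tx": 0, "ty": 0, "tz": 0, "rx": 0, "ry": 0, "rz": 0.06}
  ]
}}

```text
time: 16.02
position: [0.6141, 0.0171, 0.0472]
tool_rot: [0.961, -0.276, 0.001, 0.0]
ft_force: [1.4, -1.8, 4.1]
grip_width: 0.0475
```

```bash
python3 -c "
from h import *
plan([.6142,.0172,.047],-35.1)"
```

```text
t 16.02 pos [0.6141 0.0171 0.0472] yaw -32.0 F [ 1.41 -1.85  4.07] M [-0.291  0.044  0.535] w 0.0475
t cm [-0.   -0.01  0.02] r [ 0.    -0.002  0.054]
```

Call:
{"op": "send_rows", "data": {
  "deltas": [
    {"tx": 0, "ty": 0, "tz": 0, "rx": 0, "ry": 0, "rz": 0.03},
    {"tx": 0, "ty": 0, "tz": 0, "rx": 0, "ry": 0, "rz": 0.05}
  ]
}}

```text
time: 16.18
position: [0.6141, 0.0171, 0.0472]
tool_rot: [0.954, -0.3, 0.001, 0.0]
ft_force: [1.9, -1.3, 4.1]
grip_width: 0.047
```

```bash
python3 -c "
from h import *
plan([.6142,.0172,.047],-35.1)"
```

```text
t 16.18 pos [0.6141 0.0171 0.0472] yaw -34.92 F [ 1.85 -1.29  4.1 ] M [-0.336 -0.069  0.411] w 0.047
t cm [-0.   -0.01  0.02] r [ 0.    -0.002  0.003]
```

Call:
{"op": "send_rows", "data": {
  "deltas": [
    {"tx": 0, "ty": 0, "tz": 0, "rx": 0, "ry": 0, "rz": 0.03}
  ]
}}

```text
time: 16.27
position: [0.6141, 0.0171, 0.0472]
tool_rot: [0.949, -0.315, 0.001, 0.0]
ft_force: [1.0, -0.8, 3.1]
grip_width: 0.047
```

```bash
python3 -c "
from h import *
plan([.6142,.0172,.047],-35.1)"
```

```text
t 16.27 pos [0.6141 0.0171 0.0472] yaw -36.67 F [ 0.96 -0.82  3.09] M [-0.346  0.057  0.365] w 0.047
t cm [-0.   -0.01  0.02] r [ 0.    -0.002 -0.027]
```

Call:
{"op": "send_rows", "data": {
  "deltas": [
    {"tx": 0, "ty": 0, "tz": 0, "rx": 0, "ry": 0, "rz": 0.03}
  ]
}}

```text
time: 16.35
position: [0.6141, 0.0171, 0.0472]
tool_rot: [0.944, -0.329, 0.001, 0.0]
ft_force: [1.3, -1.9, 3.8]
grip_width: 0.0471
```

```bash
python3 -c "
from h import *
plan([.6142,.0172,.047],-35.1)"
```

```text
t 16.35 pos [0.6141 0.0171 0.0472] yaw -38.42 F [ 1.25 -1.95  3.83] M [-0.344 -0.01   0.444] w 0.0471
t cm [-0.   -0.01  0.02] r [-0.    -0.002 -0.058]
```

Call:
{"op": "send_rows", "data": {
  "deltas": [
    {"tx": 0, "ty": 0, "tz": 0, "rx": 0, "ry": 0, "rz": 0},
    {"tx": 0, "ty": 0, "tz": 0, "rx": 0, "ry": 0, "rz": 0},
    {"tx": 0, "ty": 0, "tz": 0, "rx": 0, "ry": 0, "rz": 0},
    {"tx": 0, "ty": 0, "tz": 0, "rx": 0, "ry": 0, "rz": 0},
    {"tx": 0, "ty": 0, "tz": 0, "rx": 0, "ry": 0, "rz": 0}
  ],
  "claw": 7.5
}}

```text
time: 16.77
position: [0.6127, 0.0178, 0.0463]
tool_rot: [0.944, -0.33, -0.001, 0.0]
ft_force: [-0.2, 0.2, 0.2]
grip_width: 0.0711
```

Call:
{"op": "send_rows", "data": {
  "deltas": [
    {"tx": 0, "ty": 0, "tz": 0, "rx": 0, "ry": 0, "rz": 0},
    {"tx": 0, "ty": 0, "tz": -3, "rx": 0, "ry": 0, "rz": 0},
    {"tx": 0, "ty": 0, "tz": -6, "rx": 0, "ry": 0, "rz": 0},
    {"tx": 0, "ty": 0, "tz": -9, "rx": 0, "ry": 0, "rz": 0},
    {"tx": 0, "ty": 0, "tz": -11, "rx": 0, "ry": 0, "rz": 0}
  ]
}}

```text
time: 17.18
position: [0.6144, 0.0175, 0.1594]
tool_rot: [0.944, -0.33, 0.001, -0.0]
ft_force: [-0.5, 0.3, 0.1]
grip_width: 0.0751
```

```bash
python3 -c "
from h import *
plan([.6142,.0172,.157],-35.1)
for n in ['scene','side']:
  c=robot.camera(n);save(c,n+'7');np.savez(n+'7.npz',**c)
c=wcam();save(c,'w7');np.savez('w7.npz',**c)
"
python3 - <<'E'
import cv2,numpy as np
a=cv2.imread('pics/scene7.png')[180:270,230:330];b=cv2.imread('pics/side7.png')[180:270,235:335]
cv2.imwrite('pics/z8.png',cv2.resize(np.hstack([a,b]),None,fx=4,fy=4,interpolation=2))
E
```

```text
t 17.18 pos [0.6144 0.0175 0.1594] yaw -38.5 F [-0.49  0.33  0.15] M [ 0.014  0.123 -0.025] w 0.0751
t cm [0.   0.04 0.24] r [-0.002 -0.003 -0.059]
```

View pics/z8.png

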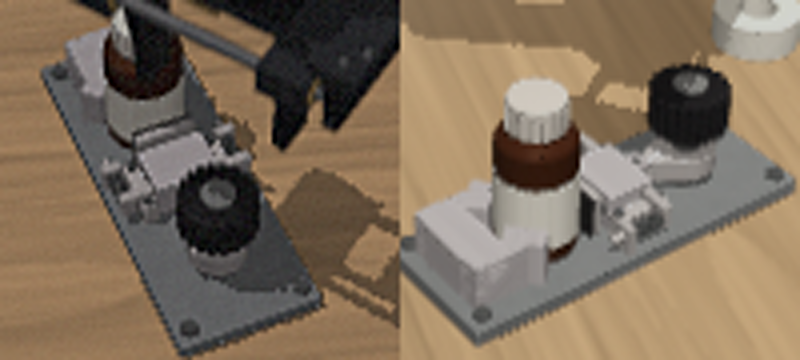

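View pics/w7.png

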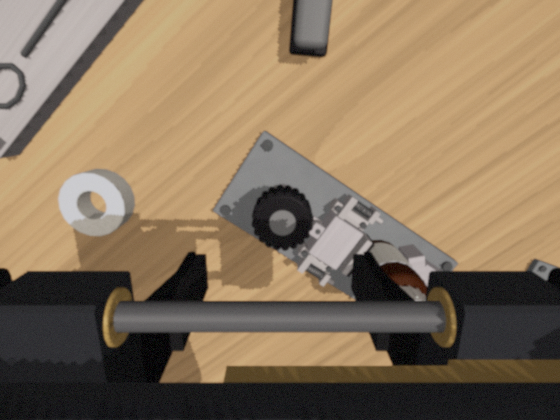

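Run:
```python
from h import *
c=dict(np.load('w7.npz'))
def sh(c,z): return rect(c,z,-100,0,-45,45,4)
cv2.imwrite('pics/r7.png',np.hstack([sh(c,32),sh(c,38)])[:,:,::-1])
c=dict(np.load('w1.npz'))
R=np.array([[np.cos(TH),np.sin(TH)],[-np.sin(TH),np.cos(TH)]])
for n in ['w1','w7','scene7','side7']:
    c=dict(np.load(n+'.npz'));W=cloud(c).reshape(-1,3);W=W[np.isfinite(W[:,0])]
    q=(W[:,:2]-C0)@R.T*1000;z=W[:,2]*1000
    s=(abs(z-38)<2.0)&(abs(q[:,1])<12)&(q[:,0]>-60)&(q[:,0]<12)
    print(n,s.sum(),np.percentile(q[s,0],[2,10,50,90,98]).round(1))
    s=(abs(z-74)<3)&(np.hypot(q[:,0]+65,q[:,1])<30);print('  knob',((q[s].max(0)+q[s].min(0))/2).round(1))
```

```text
w1 1820 [-35.8 -32.5 -16.8   6.    9.5]
  knob [-65.3  -2.3]
w7 853 [-22.9 -20.4  -8.2   4.2   6.8]
  knob [-64.7  -2.4]
scene7 70 [-22.6 -17.1  -4.1   6.2   8.8]
  knob [-65.2   0.1]
side7 87 [-30.2 -22.5  -7.2   5.1   8. ]
  knob [-65.6  -0.2]
```

View pics/r7.png

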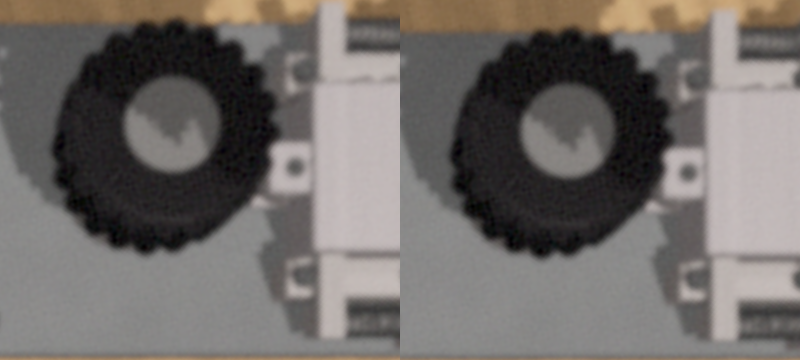

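```bash
cat >> h.py <<'E'
def view(P,yaw,b,d):
    y=np.radians(yaw);T=np.array([[np.cos(y),np.sin(y),0],[np.sin(y),-np.cos(y),0],[0,0,-1]])
    Rt=R_.from_matrix(T)*R_.from_rotvec([0,np.radians(b),0])
    cz=np.array([-.295,0,.955]);tc=np.array([.0822,.0006,-.1614])
    cam=P-d*Rt.apply(cz);tcp=cam-Rt.apply(tc)
    o=robot.get_obs();R=R_.from_quat(o['tool_rot'])
    print('cam',cam.round(3),'tcp',tcp.round(3),'t cm',(R.inv().apply(tcp-o['position'])*100).round(2),'r',(R.inv()*Rt).as_rotvec().round(3),'t',o['time'])
E
python3 -c "
from h import *
P=c2w([-36,5,30]);print(P)
for yaw in(-50,-60):
  for b in (-17,-25): view(P,yaw,b,.24)
for b in (-17,-25): view(P,107.8,b,.24)
"
```

```text
[0.58810513 0.00214438 0.03      ]
cam [ 0.675 -0.101  0.228] tcp [ 0.594 -0.004  0.098] t cm [-0.26  2.99  6.05] r [ 0.027 -0.299  0.2  ] t 17.3333
cam [ 0.692 -0.121  0.208] tcp [ 0.6   -0.012  0.096] t cm [0.66 3.18 6.25] r [ 0.041 -0.438  0.198] t 17.3333
cam [ 0.655 -0.115  0.228] tcp [ 0.593 -0.005  0.098] t cm [-0.3   3.14  6.05] r [ 0.053 -0.296  0.373] t 17.3333
cam [ 0.669 -0.137  0.208] tcp [ 0.598 -0.013  0.096] t cm [0.58 3.48 6.24] r [ 0.079 -0.434  0.37 ] t 17.3333
cam [0.547 0.13  0.228] tcp [0.585 0.01  0.098] t cm [-1.92  2.42  6.05] r [-0.374 -0.119 -2.53 ] t 17.3333
cam [0.539 0.155 0.208] tcp [0.582 0.019 0.096] t cm [-2.71  1.9   6.24] r [-0.551 -0.172 -2.503] t 17.3333
```

```bash
python3 -c "
from h import *
P=c2w([-36,5,30])
view(P,-58,-20,.28)
"
```

```text
cam [ 0.678 -0.141  0.253] tcp [ 0.608 -0.029  0.129] t cm [2.34 4.03 2.93] r [ 0.057 -0.349  0.337] t 17.3333
```

Call:
{"op": "send_rows", "data": {
  "deltas": [
    {"tx": 0.7, "ty": 1.2, "tz": 0.0, "rx": 0.02, "ry": -0.1, "rz": 0.08},
    {"tx": 1.5, "ty": 2.5, "tz": 0.7, "rx": 0.03, "ry": -0.2, "rz": 0.16},
    {"tx": 2.2, "ty": 3.5, "tz": 1.5, "rx": 0.05, "ry": -0.3, "rz": 0.25},
    {"tx": 2.3, "ty": 4.0, "tz": 2.5, "rx": 0.06, "ry": -0.35, "rz": 0.34},
    {"tx": 2.3, "ty": 4.0, "tz": 2.8, "rx": 0.06, "ry": -0.35, "rz": 0.34}
  ]
}}

```text
time: 17.75
position: [0.6053, -0.0316, 0.1245]
tool_rot: [0.858, -0.482, -0.157, -0.085]
ft_force: [-0.9, -0.3, -0.9]
grip_width: 0.0752
```

Call:
{"op": "send_rows", "data": {
  "deltas": [
    {"tx": 0, "ty": 0, "tz": 0, "rx": 0, "ry": 0, "rz": 0},
    {"tx": 0, "ty": 0, "tz": 0, "rx": 0, "ry": 0, "rz": 0},
    {"tx": 0, "ty": 0, "tz": 0, "rx": 0, "ry": 0, "rz": 0},
    {"tx": 0, "ty": 0, "tz": 0, "rx": 0, "ry": 0, "rz": 0}
  ]
}}

```text
time: 18.08
position: [0.6065, -0.0264, 0.1296]
tool_rot: [0.861, -0.477, -0.153, -0.085]
ft_force: [-0.4, 0.4, 0.1]
grip_width: 0.075
```

```bash
python3 -c "
from h import *
c=wcam();save(c,'w8');np.savez('w8.npz',**c)
print(robot.get_obs()['position'],robot.get_obs()['q'])
"
python3 -c "
import cv2
a=cv2.imread('pics/w8.png')[120:270,200:380];cv2.imwrite('pics/z9.png',cv2.resize(a,None,fx=4,fy=4,interpolation=2))"
```

```text
[ 0.60661032 -0.02661058  0.12971601] [-0.33925391  0.71859704  1.3962416   0.22459834  1.3126163   2.15542567]
```

View pics/z9.png

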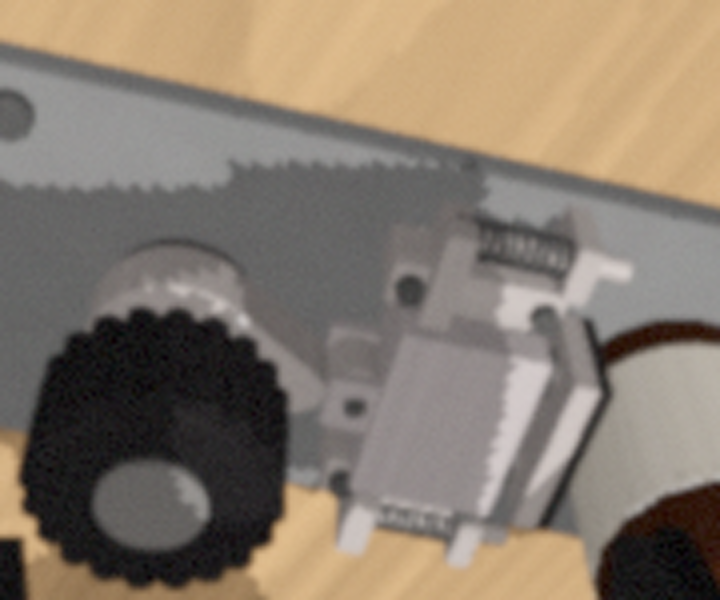

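```bash
cat > ov.py <<'E'
from h import *
c=dict(np.load('w8.npz'))
Rc=np.array([[np.cos(TH),np.sin(TH)],[-np.sin(TH),np.cos(TH)]])
k=(ray_at(c,(238.,246.3),.074)[:2]-C0)@Rc.T*1000;print('knob top in clamp',k)
off=k-[-65,0]
W=cloud(c)
q=(W[...,:2]-C0)@Rc.T*1000
print('plate far/near edge y at z12:',np.nanpercentile(q[...,1][(abs(W[...,2]-.0115)<.002)&(q[...,0]<0)],[0.5,99.5]), np.nanpercentile(q[...,0][(abs(W[...,2]-.0115)<.002)&(abs(q[...,1])<40)],[.5]))
def cam(a,rn=5.5,off=off):
    D=32-rn;sn=(18-rn)/D;ph=np.arcsin(sn) # tangent normal angle from axis = acos(sn)
    t0=np.arccos(sn)
    A=np.r_[np.linspace(t0,2*np.pi-t0,60)];B=np.linspace(-t0,t0,30)
    P=np.r_[np.c_[18*np.cos(A),18*np.sin(A)],np.c_[D+rn*np.cos(B),rn*np.sin(B)]]
    P=P@np.array([[np.cos(a),np.sin(a)],[-np.sin(a),np.cos(a)]])
    return P+np.array([-65,0])+off
def draw(a,offs):
    im=cv2.resize(c['color'][120:270,200:380][:,:,::-1],None,fx=4,fy=4,interpolation=2).copy()
    for z,col in ((32,(0,0,255)),(18,(0,255,0))):
        p=np.array([proj(c,c2w([x,y,z])) for x,y in cam(a,off=offs)]);p=((p-[200,120])*4+1.5).astype(int)
        cv2.polylines(im,[p.reshape(-1,1,2)],True,col,1)
    cv2.putText(im,'%.2f'%a,(500,580),0,1,(0,0,255),2)
    return im
E
python3 - <<'E'
exec(open('ov.py').read())
ims=[draw(a,off)[180:440,60:460] for a in (0.15,0.0,-.1,-.2)]
cv2.imwrite('pics/o1.png',np.vstack([np.hstack(ims[:2]),np.hstack(ims[2:])]))
E
```

```text
knob top in clamp [-64.49469539  -2.78245113]
plate far/near edge y at z12: [-312.77935174  126.16342314] [-114.0839231]
```

View pics/o1.png

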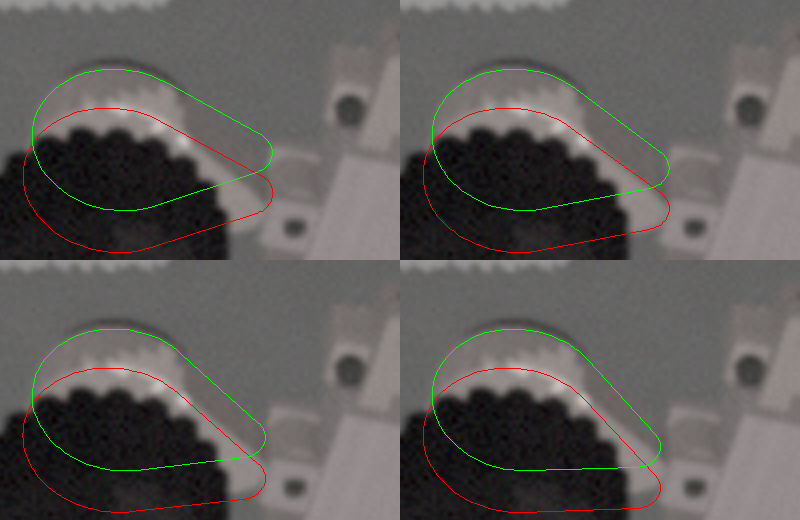

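Run:
```python
import cv2,numpy as np
a=cv2.imread('pics/w8.png')[170:245,215:305].astype(float)
a=np.clip((a-40)*1.6,0,255).astype(np.uint8)
cv2.imwrite('pics/z10.png',cv2.resize(a,None,fx=8,fy=8,interpolation=2))
```

```text
(no output)
```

View pics/z10.png

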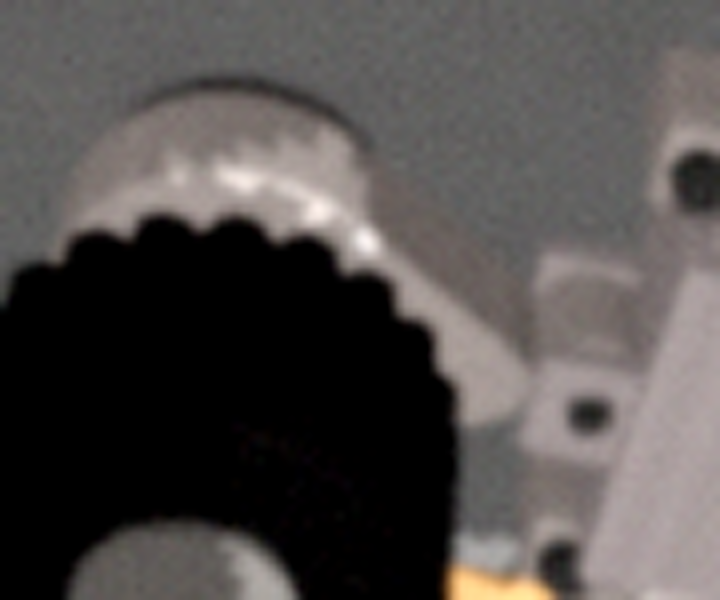

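```bash
cat >> h.py <<'E'
def sd(p,a,rn,cx,cy):
    D=32-rn;v=p-[cx,cy];u=np.array([np.cos(a),np.sin(a)]);x=v@u;y=abs(v@np.array([-u[1],u[0]]))
    sn=(18-rn)/D;cs=np.sqrt(1-sn*sn);dl=x*sn+y*cs-18;w=x*cs-y*sn
    return np.where(w<0,np.hypot(x,y)-18,np.where(w>D*cs,np.hypot(x-D,y)-rn,dl))
E
python3 - <<'E'
exec(open('ov.py').read())
z=np.array([(175,172),(240,178),(285,193),(320,212),(350,230),(400,265),(430,290),(460,313),(490,337),(515,362),(528,385),(522,402),(505,416),(480,425)],float)
px=z/8+[215-.44,170-.44]
P=np.array([((ray_at(c,p,.032)[:2]-C0)@Rc.T)*1000 for p in px])
for w in (0,.3,1):
    f=lambda q:np.r_[sd(P,q[0],q[1],q[2],q[3]),w*(q[2:]-[-64.5,-2.8])]
    r=least_squares(f,[0,5.3,-64.5,-2.8]);print(w,r.x.round(3),r.fun.round(2))
    f=lambda q:np.r_[sd(P,q[0],5.3,q[1],q[2]),w*(q[1:]-[-64.5,-2.8])]
    r=least_squares(f,[0,-64.5,-2.8]);print(w,r.x.round(3))
# yoke/roller pin
for zz in (.032,.038): print('pin',((ray_at(c,(590/8+214.56,413/8+169.56),zz)[:2]-C0)@Rc.T)*1000)
# base plate edge check: far edge line at z=12, two points
for u,v in ((200+0/4,120+43/4),(200+460/4,120+152/4)): print('edge',((ray_at(c,(u,v),.012)[:2]-C0)@Rc.T)*1000)
E
```

```text
knob top in clamp [-64.49469539  -2.78245113]
plate far/near edge y at z12: [-312.77935174  126.16342314] [-114.0839231]
0 [-3.2000e-02  5.6120e+00 -6.5735e+01 -2.8910e+00] [ 0.52 -0.   -0.29 -0.4  -0.03  0.27  0.09  0.09  0.   -0.33  0.28  0.22
 -0.03 -0.02 -0.   -0.  ]
0 [-3.100e-02 -6.565e+01 -2.890e+00]
0.3 [-3.2000e-02  5.5480e+00 -6.5693e+01 -2.8930e+00] [ 0.54  0.   -0.3  -0.42 -0.05  0.26  0.09  0.1   0.01 -0.34  0.24  0.18
 -0.05 -0.01 -0.36 -0.03]
0.3 [-3.1000e-02 -6.5627e+01 -2.8920e+00]
1 [-3.2000e-02  5.0010e+00 -6.5364e+01 -2.9080e+00] [ 0.68  0.04 -0.35 -0.54 -0.18  0.2   0.08  0.14  0.11 -0.35 -0.06 -0.13
 -0.19  0.11 -0.86 -0.11]
1 [-3.3000e-02 -6.5436e+01 -2.9090e+00]
pin [-26.53991297  -4.53892991]
pin [-27.91091979   0.06931993]
edge [-107.86447363   46.9322075 ]
edge [-18.2504735  46.2694431]
```

Call:
{"op": "send_rows", "data": {
  "deltas": [
    {"tx": 0, "ty": 0, "tz": -2, "rx": 0, "ry": 0.1, "rz": 0},
    {"tx": 1, "ty": 0, "tz": -5, "rx": 0, "ry": 0.2, "rz": 0},
    {"tx": 3, "ty": 0, "tz": -9, "rx": 0, "ry": 0.3, "rz": 0},
    {"tx": 6, "ty": 0, "tz": -12, "rx": 0, "ry": 0.35, "rz": 0},
    {"tx": 10, "ty": 0, "tz": -14, "rx": 0, "ry": 0.35, "rz": 0}
  ]
}}

```text
time: 18.55
position: [0.6797, -0.14, 0.2313]
tool_rot: [0.875, -0.483, 0.003, -0.001]
ft_force: [1.3, -0.4, 0.8]
grip_width: 0.075
```

Call:
{"op": "send_rows", "data": {
  "deltas": [
    {"tx": 4, "ty": 0, "tz": 0, "rx": 0, "ry": 0, "rz": 0},
    {"tx": 8, "ty": 0, "tz": 0, "rx": 0, "ry": 0, "rz": 0},
    {"tx": 12, "ty": 0, "tz": 0, "rx": 0, "ry": 0, "rz": 0},
    {"tx": 12, "ty": 0, "tz": 0, "rx": 0, "ry": 0, "rz": 0},
    {"tx": 12, "ty": 0, "tz": 0, "rx": 0, "ry": 0, "rz": 0}
  ]
}}

```text
time: 18.97
position: [0.7418, -0.2468, 0.2237]
tool_rot: [0.873, -0.487, -0.002, -0.001]
ft_force: [-0.5, 0.8, 0.9]
grip_width: 0.0752
```

```bash
python3 -c "
from h import *
print(robot.get_obs()['position'])
R=np.array([[np.cos(TH),np.sin(TH)],[-np.sin(TH),np.cos(TH)]])
for n in ['scene','side']:
  c=robot.camera(n);save(c,n+'9')
  W=cloud(c).reshape(-1,3);W=W[np.isfinite(W[:,0])]
  for a,b,r in [(.045,.08,.024),(.094,.108,.017)]:
    p=W[(np.hypot(W[:,0]-.51,W[:,1]+.017)<.032)&(W[:,2]>a)&(W[:,2]<b)]
    if len(p)>10:
      s=circ(p,r);print(n,len(p),s.x.round(4),'clamp mm',(R@(s.x-C0)*1000).round(1))
"
python3 - <<'E'
import cv2,numpy as np
a=cv2.imread('pics/scene9.png');b=cv2.imread('pics/side9.png')
cv2.imwrite('pics/z11.png',cv2.resize(np.hstack([a,b]),(800,300)))
a=a[180:270,230:330];b=b[180:270,235:335]
cv2.imwrite('pics/z12.png',cv2.resize(np.hstack([a,b]),None,fx=4,fy=4,interpolation=2))
E
```

```text
[ 0.74180217 -0.24680417  0.22370058]
scene 186 [ 0.5084 -0.0181] clamp mm [46.  -0.1]
scene 59 [ 0.5084 -0.0181] clamp mm [46.1 -0.1]
side 283 [ 0.51   -0.0166] clamp mm [44.1 -1. ]
side 94 [ 0.51  -0.017] clamp mm [44.2 -0.6]
```

View pics/z11.png

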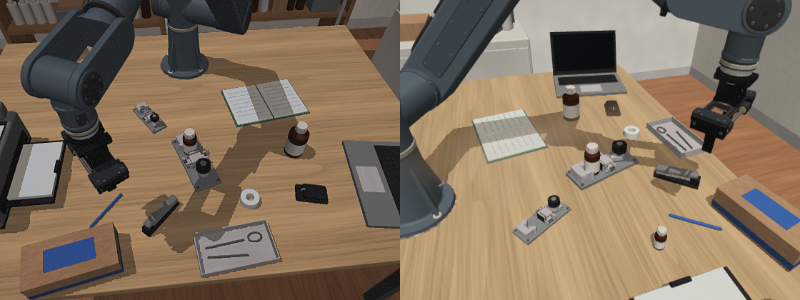

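View pics/z12.png

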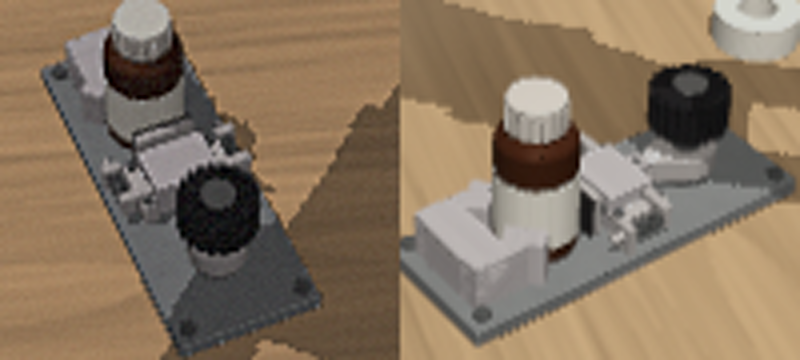

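```bash
python3 -c "
from h import *
print(robot.hand_in())"
```

```text
the job is handed in; nothing more can be done
None
```

The middle-sized bottle stands upright in the larger clamp, pressed into the V-block. The cam's high point is on the roller, within about 0.06 rad by my measurements. I handed the job in after about 19 s of the 61 s allowed, with the arm well clear.

**What I did:** I set the bottle down about 5 mm short of the seat and let it go. I then gripped the knob and turned it 1.86 rad clockwise. The cam had started about 1.80 rad from the high point.

**Last checks:**
- **Bottle:** its axis is at about x = 45 mm, y = -0.5 mm in the clamp's frame. The seat is at 45, 0. The body and cap centres line up, so it is upright.
- **Cam:** a close wrist-camera fit puts the nose about 0.03 rad past the high point. The turn I counted on the robot puts it about 0.06 rad past.
- **Jaw:** it moved forward about 13 mm, against 13.5 mm at the high point.
- **Other objects:** the last pictures showed nothing else obviously moved, but I did not measure this.

**What disagreed:**
- **Turning torque:** the last readings, 0.37 and 0.44 N m, were above the 0.25 N m or so expected at the high point. Taken alone, they would suggest the cam is short of it. They were noisy, with one spike to 1.16 N m as the bottle slid home, so I trusted the camera.
- **Wrist camera position:** it read 2 to 3 mm off the two fixed cameras along y, so I used positions relative to the clamp.

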